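# Set profile pieces in the machining carrier with the right setting bar

### The job

Lay the setting bar of the same colour as the card in the red frame flat on the steel carrier, its long edge flush against the carrier's back rail, and let go; then set every plain aluminium profile piece on the carrier side by side, lengthwise towards the bar, each with its end square and flush against the bar's front edge. When all are in line, lift the bar out, lay it flat back on its wooden rest board, pointing along the board as before, and last throw the carrier's locking lever fully over towards the rail. The pieces must stay where the bar set them; leave the red-ended piece, the other bar and everything else alone.

Things in the scene. Friction and masses are not known exactly. Their poses are not given: they have to be found in the camera images.
- carrier: dark steel plate 200 (x) x 320 (y) x 8 mm, fixed; origin at its underside centre, on the table. Back rail along y at the +x side (away from the robot): front face at x = +85, 15 mm thick, top 24 mm above the table. The lever's grey block (70 x 50, 25 mm high) stands on it at x = -60, y = +130: the row of pieces has room between y = -160 and +100
- rail_face (a point): middle of the front face of the carrier's back rail, 16 mm above the table; axes as the carrier
- lock (a joint): locking lever of the carrier in rad: about 0 = open, leaning to the carrier's -x; 1.0 = fully over, leaning to its +x (towards the rail). It stays where it is left
- lock_tip (a point): centre of the red ball (26 mm across) at the tip of the locking lever, 55 mm from its pivot; the pivot is 30 mm above the table, on the grey block
- rest: wooden rest board for the setting bars, 260 (its x) x 180 (its y) x 10 mm, fixed; origin at the centre of its underside. The two bars lie on it along its x, at y = +45 and -45 mm, in either order
- bar_blue: blue setting bar: flat bar 30 (its x) x 230 (its y) x 14 mm with an upright black grip plate 14 (x) x 70 (y) mm on the middle of its top, reaching from 14 to 84 mm above its underside; origin at the centre of the underside; 0.35 kg
- bar_yellow: yellow setting bar: as the blue one but 50 mm wide (its x); 0.45 kg
- piece1: plain aluminium T-slot profile piece 90 (its x) x 30 x 30 mm, lying flat, origin at its centre, 0.15 kg; two or three plain pieces are present, all alike; either end may face the bar and any long side may be up
- piece2: as piece1
- piece3: as piece1
- reject: profile piece of the same size with red ends, origin at its centre: not to be used, leave it where it is
- now (a point): centre of the red frame on the white card stand: the card lying here tells which bar to use
- card_blue: blue card, 60 x 60 x 6 mm, fixed in the red or the grey frame of the stand
- card_yellow: yellow card, likewise, in the other frame
- driver: loose screwdriver, bystander
- brush: loose brush, bystander
- tape: yellow roll 64 mm across, 24 high, bystander
- oiler: grey bottle, 48 mm across, 120 high, bystander
- jar: jar, 60 mm across, 75 high, bystander
- screws_cup: blue cup, 70 mm across, 50 high, bystander
Mind the look-alikes: they are no part of the job. Leave any turquoise look-alike of the piece3 alone.

How it is judged:
On the way, in this order (a step that is already met when the one before it is completed fails the run):
1. the bar of the card's colour lies released on the carrier, flush against the back rail (((horizontal distance between card_blue and now below 0.03 m and x of bar_blue in the frame of carrier between 0.067 and 0.073 m and y of bar_blue in the frame of carrier between -0.06 and 0.06 m and z of bar_blue in the frame of carrier between 0.004 and 0.012 m and angle between the y axis of bar_blue and the y axis of carrier, either way round below 0.03 rad and contact force between the fingers and bar_blue below 0.1 N and linear speed of bar_blue below 0.02 m/s) or (horizontal distance between card_yellow and now below 0.03 m and x of bar_yellow in the frame of carrier between 0.057 and 0.063 m and y of bar_yellow in the frame of carrier between -0.06 and 0.06 m and z of bar_yellow in the frame of carrier between 0.004 and 0.012 m and angle between the y axis of bar_yellow and the y axis of carrier, either way round below 0.03 rad and contact force between the fingers and bar_yellow below 0.1 N and linear speed of bar_yellow below 0.02 m/s))), for 0.2 s.
2. every plain piece stands released on the carrier, flush against the bar, with the bar still flush against the rail (((horizontal distance between card_blue and now below 0.03 m and x of bar_blue in the frame of carrier between 0.066 and 0.074 m and y of bar_blue in the frame of carrier between -0.06 and 0.06 m and z of bar_blue in the frame of carrier between 0.004 and 0.012 m and angle between the y axis of bar_blue and the y axis of carrier, either way round below 0.03 rad and contact force between the fingers and bar_blue below 0.1 N and linear speed of bar_blue below 0.02 m/s and (x of piece1 in the frame of carrier between 0.006 and 0.014 m and y of piece1 in the frame of carrier between -0.14 and 0.14 m and z of piece1 in the frame of carrier between 0.018 and 0.028 m and angle between the x axis of piece1 and the x axis of carrier, either way round below 0.06 rad and contact force between the fingers and piece1 below 0.1 N and linear speed of piece1 below 0.02 m/s) and (x of piece2 in the frame of carrier between 0.006 and 0.014 m and y of piece2 in the frame of carrier between -0.14 and 0.14 m and z of piece2 in the frame of carrier between 0.018 and 0.028 m and angle between the x axis of piece2 and the x axis of carrier, either way round below 0.06 rad and contact force between the fingers and piece2 below 0.1 N and linear speed of piece2 below 0.02 m/s) and (x of piece3 in the frame of carrier between 0.006 and 0.014 m and y of piece3 in the frame of carrier between -0.14 and 0.14 m and z of piece3 in the frame of carrier between 0.018 and 0.028 m and angle between the x axis of piece3 and the x axis of carrier, either way round below 0.06 rad and contact force between the fingers and piece3 below 0.1 N and linear speed of piece3 below 0.02 m/s)) or (horizontal distance between card_yellow and now below 0.03 m and x of bar_yellow in the frame of carrier between 0.056 and 0.064 m and y of bar_yellow in the frame of carrier between -0.06 and 0.06 m and z of bar_yellow in the frame of carrier between 0.004 and 0.012 m and angle between the y axis of bar_yellow and the y axis of carrier, either way round below 0.03 rad and contact force between the fingers and bar_yellow below 0.1 N and linear speed of bar_yellow below 0.02 m/s and (x of piece1 in the frame of carrier between -0.014 and -0.006 m and y of piece1 in the frame of carrier between -0.14 and 0.14 m and z of piece1 in the frame of carrier between 0.018 and 0.028 m and angle between the x axis of piece1 and the x axis of carrier, either way round below 0.06 rad and contact force between the fingers and piece1 below 0.1 N and linear speed of piece1 below 0.02 m/s) and (x of piece2 in the frame of carrier between -0.014 and -0.006 m and y of piece2 in the frame of carrier between -0.14 and 0.14 m and z of piece2 in the frame of carrier between 0.018 and 0.028 m and angle between the x axis of piece2 and the x axis of carrier, either way round below 0.06 rad and contact force between the fingers and piece2 below 0.1 N and linear speed of piece2 below 0.02 m/s) and (x of piece3 in the frame of carrier between -0.014 and -0.006 m and y of piece3 in the frame of carrier between -0.14 and 0.14 m and z of piece3 in the frame of carrier between 0.018 and 0.028 m and angle between the x axis of piece3 and the x axis of carrier, either way round below 0.06 rad and contact force between the fingers and piece3 below 0.1 N and linear speed of piece3 below 0.02 m/s)))), for 0.2 s.
3. the bar is back on its rest board, released (((horizontal distance between card_blue and now below 0.03 m and x of bar_blue in the frame of rest between -0.04 and 0.04 m and y of bar_blue in the frame of rest between -0.08 and 0.08 m and z of bar_blue in the frame of rest between 0.006 and 0.014 m and angle between the y axis of bar_blue and the x axis of rest, either way round below 0.2 rad and contact force between the fingers and bar_blue below 0.1 N and linear speed of bar_blue below 0.02 m/s) or (horizontal distance between card_yellow and now below 0.03 m and x of bar_yellow in the frame of rest between -0.04 and 0.04 m and y of bar_yellow in the frame of rest between -0.08 and 0.08 m and z of bar_yellow in the frame of rest between 0.006 and 0.014 m and angle between the y axis of bar_yellow and the x axis of rest, either way round below 0.2 rad and contact force between the fingers and bar_yellow below 0.1 N and linear speed of bar_yellow below 0.02 m/s))), for 0.2 s.
4. the locking lever is thrown over (value of joint lock above 0.85 rad), for 0.1 s.
At the end, for the whole second after the job is handed in: Plain pieces on the carrier, ends 30 mm (blue) or 50 mm (yellow) from the rail face within 4 mm, square within 0.06 rad; bar flat on its board, centre within 40 mm along and 80 mm across, within 0.2 rad; lever beyond 0.85 rad; all released. On the way: bar flush within 3 mm, 0.03 rad (((horizontal distance between card_blue and now below 0.03 m and (x of piece1 in the frame of carrier between 0.006 and 0.014 m and y of piece1 in the frame of carrier between -0.14 and 0.14 m and z of piece1 in the frame of carrier between 0.018 and 0.028 m and angle between the x axis of piece1 and the x axis of carrier, either way round below 0.06 rad and contact force between the fingers and piece1 below 0.1 N and linear speed of piece1 below 0.02 m/s) and (x of piece2 in the frame of carrier between 0.006 and 0.014 m and y of piece2 in the frame of carrier between -0.14 and 0.14 m and z of piece2 in the frame of carrier between 0.018 and 0.028 m and angle between the x axis of piece2 and the x axis of carrier, either way round below 0.06 rad and contact force between the fingers and piece2 below 0.1 N and linear speed of piece2 below 0.02 m/s) and (x of piece3 in the frame of carrier between 0.006 and 0.014 m and y of piece3 in the frame of carrier between -0.14 and 0.14 m and z of piece3 in the frame of carrier between 0.018 and 0.028 m and angle between the x axis of piece3 and the x axis of carrier, either way round below 0.06 rad and contact force between the fingers and piece3 below 0.1 N and linear speed of piece3 below 0.02 m/s) and x of bar_blue in the frame of rest between -0.04 and 0.04 m and y of bar_blue in the frame of rest between -0.08 and 0.08 m and z of bar_blue in the frame of rest between 0.006 and 0.014 m and angle between the y axis of bar_blue and the x axis of rest, either way round below 0.2 rad and contact force between the fingers and bar_blue below 0.1 N and linear speed of bar_blue below 0.02 m/s) or (horizontal distance between card_yellow and now below 0.03 m and (x of piece1 in the frame of carrier between -0.014 and -0.006 m and y of piece1 in the frame of carrier between -0.14 and 0.14 m and z of piece1 in the frame of carrier between 0.018 and 0.028 m and angle between the x axis of piece1 and the x axis of carrier, either way round below 0.06 rad and contact force between the fingers and piece1 below 0.1 N and linear speed of piece1 below 0.02 m/s) and (x of piece2 in the frame of carrier between -0.014 and -0.006 m and y of piece2 in the frame of carrier between -0.14 and 0.14 m and z of piece2 in the frame of carrier between 0.018 and 0.028 m and angle between the x axis of piece2 and the x axis of carrier, either way round below 0.06 rad and contact force between the fingers and piece2 below 0.1 N and linear speed of piece2 below 0.02 m/s) and (x of piece3 in the frame of carrier between -0.014 and -0.006 m and y of piece3 in the frame of carrier between -0.14 and 0.14 m and z of piece3 in the frame of carrier between 0.018 and 0.028 m and angle between the x axis of piece3 and the x axis of carrier, either way round below 0.06 rad and contact force between the fingers and piece3 below 0.1 N and linear speed of piece3 below 0.02 m/s) and x of bar_yellow in the frame of rest between -0.04 and 0.04 m and y of bar_yellow in the frame of rest between -0.08 and 0.08 m and z of bar_yellow in the frame of rest between 0.006 and 0.014 m and angle between the y axis of bar_yellow and the x axis of rest, either way round below 0.2 rad and contact force between the fingers and bar_yellow below 0.1 N and linear speed of bar_yellow below 0.02 m/s)) and value of joint lock above 0.85 rad); the robot touches nothing.
It fails at once if the bar of the other colour moved by more than 40 mm ((horizontal distance between card_blue and now below 0.03 m and distance of bar_yellow from where it was at the start of the episode above 0.04 m) or (horizontal distance between card_yellow and now below 0.03 m and distance of bar_blue from where it was at the start of the episode above 0.04 m)).
It fails at once if the red-ended piece moved by more than 60 mm (distance of reject from where it was at the start of the episode above 0.06 m).
It fails at once if a bystander moved by more than 80 mm (distance of any of driver, brush, tape, oiler, jar, screws_cup from where it was at the start of the episode above 0.08 m).
Of piece1, piece2, piece3 only 2 to 3 are there at a start; the rules pass over those that are not, and their reading is None.
At some moment in a run one of piece1, piece2, piece3 may be knocked a few centimetres aside while the robot is not near it.
Once in a run the grip may slacken for a moment while it holds something.
It also fails if it takes over 210 s, if anything falls off the work surface, if the arm or the gripper's body presses on something with over 40 N, if the wrist force passes 120 N, or if a joint passes its speed limit or range.

### The arm

A 6-joint arm with a two-finger parallel gripper is mounted at the origin on the work surface. World frame = base frame: x ahead of the robot, y to its left, z up, the work surface at z = 0. Lengths are in m, angles in rad, forces in N, time in s.
With the tool pointing down it reaches from about 0.35 to 0.775 m from the base axis. Payload 7.3 kg.
Tool frame: the origin (TCP) lies at the very end of the fingers, on their centre line; the grasp point (between the pads) lies 19 mm behind it; z points along the fingers, y is the line along which they close (so a half turn about z gives the same grasp; the last joint's range is limited). The gripper opens to 92 mm and grips with 3 to 60 N. Pads are 19 mm wide; open, the fingers measure 130 mm over their backs; the gripper's body (75 mm by 190 mm) begins 47 mm behind the grasp point.
Start: joints at [0.968, 0.342, 1.524, -0, 1.275, -0.146], TCP at [0.232, 0.471, 0.227] pointing down, gripper open.
Joint ranges: [-2.53, 2.53], [-0.77, 2.02], [0.04, 2.7], [-1, 4.14], [0.28, 2.66], [-3.11, 3.11]. Speed limits (rad/s): [2.57, 2.57, 3.14, 3.14, 3.14, 3.14].

### API

Orientations are given as [roll, pitch, yaw] about the fixed x, y, z axes, in that order (R = Rz(yaw) Ry(pitch) Rx(roll)).
In Python, from cell import telemetry, eyes, job gives the robot as it stands.
- The arm moves only by the tool apply_moves, never from a script. Its arguments are lists of equal length, an entry for each row: "delta_pos": the shift along the world's x, y, z each as a share of 0.4 m, from -1 to 1, a list of three; "dr": the turn, a rotation vector about the world's x, y, z each as a share of 0.5 rad, from -1 to 1, a list of three; "jaw": the opening, from 0 (shut) to 1 (fully open). A call has 1 to 8 rows; each row is the pose to reach, as a shift and turn from the pose commanded when the call began; what a row does not reach only later rows make up. A row lasts 1/12 s, in which the tool goes at most 41.7 mm and 7.16 degrees, less where a joint would pass 70% of its speed; a pose out of reach is approached as far as the arm can. A call with a number of a shift or a turn outside -1 to 1 is refused whole. A call with a gripper value outside its range is refused whole. The fingers move at their own pace and stop on an object; "force" is the grip in N (left out, the last holds). Time passes only in rows, so rows that repeat a pose let the fingers close. It gives the time, the measured TCP pose, the force, the opening and the grip force at its end, in the units of the state.
- telemetry.observe(): the state, without advancing time (a new reading comes with each control period).
- eyes.read_camera(name): name is "scene" or "top" or "wrist"; returns the picture (400x640x3 uint8, red, green, blue); there is no depth.
- eyes.camera_model(name): a dict with "vertical_fov" (degrees; the focal length in pixels is half the picture's height over the tangent of half this angle, whatever the lens; pixels are square), "cx", "cy" (the principal point, pixels), "rvec" (rotation vector, rad) and "tvec" (3), from world to camera coordinates, as OpenCV has them; the wrist camera has in their place "hand_eye" (4x4, takes a point from camera to tool coordinates, whose origin is the TCP and whose axes are the flange's). Camera axes: x right, y down, z forward; pixel columns grow to the right and rows downward; lengths in m; the calibration is good to about 2 mm. A picture is of the moment at which its call begins: read the wrist's pose just before it. camera_model takes no time and is no camera call.
- job.hand_in(): hands the job in; it is judged then, once.
The state is a dict: "time": time; "qpos": joint angles; "qvel": joint speeds; "joint_efforts": joint torques, N m; "tool_pos": TCP position; "tool_rot": TCP orientation; "contact_force": force on the tool from outside, world axes, zero at the start; "torque": the same for the moment, N m; "opening": finger opening in m; "grip_force": force on a finger pad.
Only numpy, scipy, OpenCV 4.12 (cv2) and the standard library are available. Lean on these libraries where they do the work, as an engineer would, in place of code of your own. Each camera call takes 0.05 s, during which the arm holds its last target. There are 200 camera calls.

## Working session

There is one attempt and no reset: what is moved stays moved. The work goes in short steps, Python scripts to look and compute and a tool call to move; the robot and the scene stay as the last step left them, time stands still between calls to the robot, and variables do not carry over. Pictures are saved under pics/ and viewed, at most 14 in all, crops included, and the job is handed in when it is done.

Besides the shell and the picture viewer there is one more tool, called in YAML: its name, and indented under it one key for each argument. apply_moves: Moves the arm, as the interface text tells. Its arguments: {"type":"object","properties":{"delta_pos":{"type":"array"},"dr":{"type":"array"},"jaw":{"type":"array"},"force":{"type":"number"}},"required":["delta_pos","dr","jaw"]}

```bash
ls; mkdir -p pics; cat > h.py <<'E'
import numpy as np, cv2
from scipy.spatial.transform import Rotation as R
from cell import telemetry, eyes, job
def cam(name):
    m=eyes.camera_model(name); f=200/np.tan(np.radians(m["vertical_fov"])/2)
    K=np.array([[f,0,m["cx"]],[0,f,m["cy"]],[0,0,1]])
    if "rvec" in m:
        Rm=cv2.Rodrigues(np.array(m["rvec"],float))[0]; t=np.array(m["tvec"],float)
        return K,Rm,t
    s=telemetry.observe(); H=np.array(m["hand_eye"]); T=np.eye(4)
    T[:3,:3]=R.from_euler("xyz",s["tool_rot"]).as_matrix(); T[:3,3]=s["tool_pos"]
    W=T@H; Rm=W[:3,:3].T; return K,Rm,-Rm@W[:3,3]
def ray(c,uv,z):
    K,Rm,t=c; uv=np.atleast_2d(np.array(uv,float)); d=np.c_[uv,np.ones(len(uv))]@np.linalg.inv(K).T@Rm
    o=-Rm.T@t; return o+d*((z-o[2])/d[:,2])[:,None]
def proj(c,P):
    K,Rm,t=c; p=(np.atleast_2d(P)@Rm.T+t)@K.T; return p[:,:2]/p[:,2:]
def shot(name,fn=None):
    c=cam(name); im=eyes.read_camera(name)
    if fn: cv2.imwrite("pics/"+fn,im[:,:,::-1])
    return c,im
E
python3 - <<'E'
from h import *
for n in("top","scene","wrist"):
    c,im=shot(n,n+"0.png"); print(n,c[0][0,0],c[0][:2,2],-c[1].T@c[2], eyes.camera_model(n).keys()); print(c[1].round(3).tolist())
print(telemetry.observe()); print(eyes.camera_model("top"))
E
```

```text
pics
top 431.38434395239386 [325.84337902 193.61733909] [ 0.27338536 -0.01307613  1.34416665] dict_keys(['vertical_fov', 'cx', 'cy', 'rvec', 'tvec'])
[[-0.024, -1.0, -0.004], [-0.972, 0.025, -0.234], [0.234, -0.001, -0.972]]
scene 375.1506228380069 [320.4664006  207.75083984] [1.09009568 0.45855706 0.83141413] dict_keys(['vertical_fov', 'cx', 'cy', 'rvec', 'tvec'])
[[-0.695, 0.719, 0.017], [0.507, 0.507, -0.697], [-0.51, -0.476, -0.717]]
wrist 286.40725928118036 [319.41432789 198.23141892] [0.15724816 0.50843555 0.38403053] dict_keys(['vertical_fov', 'cx', 'cy', 'hand_eye'])
[[0.441, 0.897, -0.001], [0.855, -0.42, 0.305], [0.274, -0.136, -0.952]]
{'time': 0.15, 'qpos': array([ 9.68008575e-01,  3.42560200e-01,  1.52480905e+00,  6.31685504e-05,
        1.27537395e+00, -1.46015440e-01]), 'qvel': array([-0.00062092, -0.00125192, -0.00369114, -0.00221645,  0.00091683,
       -0.00115304]), 'joint_efforts': array([ 1.56047005e-03, -4.31470978e+01, -2.44352889e+01,  7.16804643e-02,
        5.37699403e-02, -1.05947972e-04]), 'tool_pos': array([0.23135105, 0.47094235, 0.22620189]), 'tool_rot': array([-3.14046314e+00, -2.27169857e-04,  2.68480179e+00]), 'contact_force': array([ 0.49755863,  0.66902408, -0.42615762]), 'torque': array([0.01860806, 0.01637928, 0.01332782]), 'grip_force': 0.0, 'opening': 0.09199022386716843}
{'vertical_fov': 49.74711218448975, 'cx': 325.84337901956945, 'cy': 193.61733908909295, 'rvec': array([ 2.06955536, -2.12152582,  0.24659578]), 'tvec': array([-5.28559207e-04,  5.79980925e-01,  1.24310755e+00])}
```

View pics/top0.png

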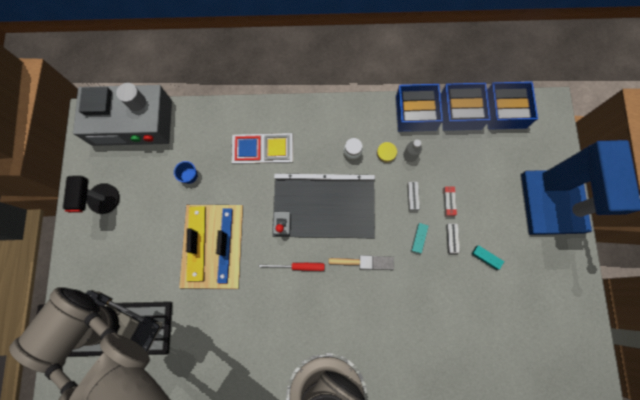

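View pics/scene0.png

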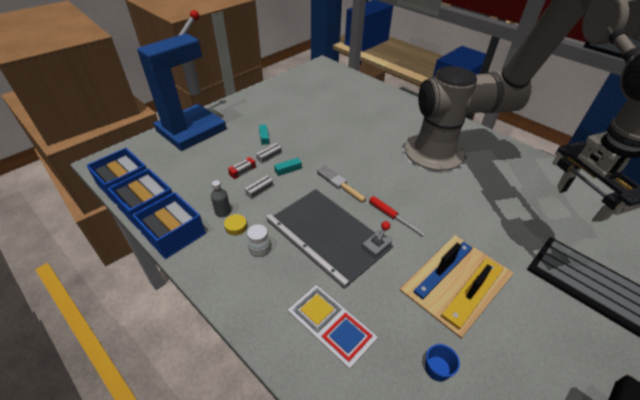

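The top view shows the blue card in the red frame (248,149), so the bar to use is the blue one (225,245). The yellow bar (196,243) must stay.

Possible pieces:
- Plain: (413,196) and (453,238).
- Red-ended: (450,201), not to be used.
- Turquoise look-alikes: (420,238) and (488,257), to be left alone.

I'll check this choice in a close crop and measure.

```bash
cat > meas.py <<'E'
from h import *
def blobs(mask,amin=30):
    n,l,s,ce=cv2.connectedComponentsWithStats(mask.astype(np.uint8)); out=[]
    for i in range(1,n):
        if s[i,4]>=amin:
            p=np.argwhere(l==i)[:,::-1].astype(np.float32); out.append((s[i,4],cv2.minAreaRect(p),ce[i]))
    return out
def box(c,r,z):
    b=ray(c,cv2.boxPoints(r),z)[:,:2]; e=b[1]-b[0]; g=b[2]-b[1]
    L,W=np.linalg.norm(e),np.linalg.norm(g)
    v=e if L>W else g
    return b.mean(0).round(4),round(max(L,W),3),round(min(L,W),3),round(float(np.degrees(np.arctan2(v[1],v[0]))%180),1)
E
python3 - <<'E'
from meas import *
im=cv2.imread("pics/top0.png"); c=cam("top"); hsv=cv2.cvtColor(im,cv2.COLOR_BGR2HSV); H,S,V=cv2.split(hsv)
cv2.imwrite("pics/crop0.png",cv2.resize(im[135:300,170:500],None,fx=2.4,fy=2.4,interpolation=cv2.INTER_CUBIC))
def rep(n,m,z,roi):
    x0,y0,x1,y1=roi; k=np.zeros_like(m); k[y0:y1,x0:x1]=m[y0:y1,x0:x1]
    for a,r,ce in blobs(k): print(n,a,ce.round(1),*box(c,r,z))
rep("carrier",(V<75)&(S<90),.008,(260,165,390,245))
rep("rail",(V>150)&(S<60),.024,(260,165,390,185))
rep("blue",(H>100)&(H<125)&(S>130),.024,(205,200,245,295))
rep("yel",(H>20)&(H<32)&(S>200),.024,(175,200,210,295))
rep("wood",(H>10)&(H<32)&(S>60),.010,(170,195,250,295))
rep("plain",(V>150)&(S<60),.030,(395,170,470,260))
rep("teal",(H>80)&(H<98)&(S>100),.030,(395,170,520,280))
rep("red",((H<8)|(H>172))&(S>140),.030,(430,170,470,225))
rep("ball",((H<8)|(H>172))&(S>140),.060,(265,205,300,245))
print(V[205:225,325].tolist(), V[170:190,325].tolist(), V[195,405:422],S[195,405:422])
E
```

```text
carrier 166 [319.  180.1] [0.6398 0.0043] 0.279 0.007 88.5
carrier 32 [290.5 222. ] [0.5057 0.0981] 0.051 0.003 179.7
carrier 64 [282.9 235. ] [0.466  0.1247] 0.05 0.018 80.4
rail 77 [280.4 175.1] [0.6551 0.1278] 0.048 0.013 88.5
rail 313 [324.5 175.6] [ 0.6499 -0.0105] 0.21 0.017 88.5
rail 62 [367.7 176.3] [ 0.6448 -0.1471] 0.045 0.013 88.5
blue 470 [225.  246.1] [0.4372 0.2985] 0.225 0.026 177.5
wood 3869 [209.4 247.4] [0.4379 0.345 ] 0.267 0.19 0.1
plain 106 [416.9 194.7] [ 0.5794 -0.2998] 0.087 0.012 179.7
plain 87 [410.5 194.8] [ 0.5782 -0.2796] 0.084 0.009 175.9
plain 55 [447.4 200.6] [ 0.5591 -0.3937] 0.051 0.009 174.8
plain 65 [453.9 200.2] [ 0.5583 -0.4131] 0.051 0.012 179.2
plain 101 [450.3 236.9] [ 0.4435 -0.3918] 0.086 0.011 177.9
plain 117 [456.9 237.4] [ 0.4417 -0.4117] 0.089 0.012 178.3
teal 258 [419.7 237.9] [ 0.4433 -0.2983] 0.087 0.028 161.5
teal 342 [487.7 257.3] [ 0.3791 -0.4986] 0.091 0.035 54.7
ball 46 [279.2 227.7] [0.4807 0.1284] 0.021 0.018 180.0
[82, 82, 83, 83, 81, 83, 83, 83, 82, 82, 82, 83, 83, 85, 83, 84, 85, 86, 86, 86] [139, 140, 141, 149, 156, 134, 117, 122, 134, 97, 61, 71, 80, 82, 82, 81, 82, 83, 84, 82] [138 131 109 108 155 183 181 157 122 115 149 176 181 164 146 142 142] [13 14 14  5  3  4  3  2  4  4  2  1  3  6 12 14 14]
```

View pics/crop0.png

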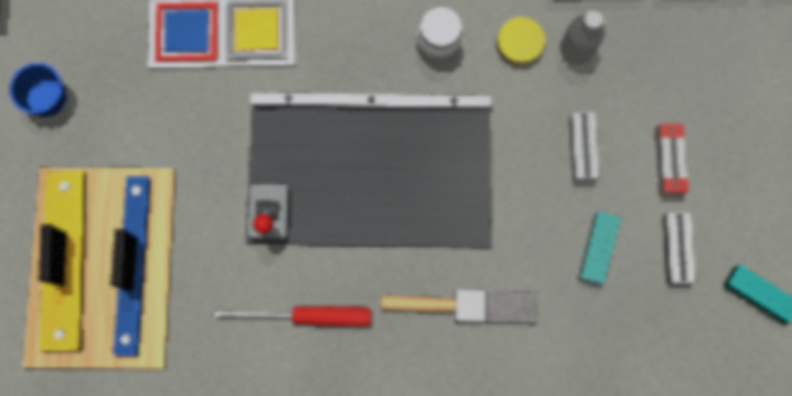

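The crop confirms it: blue card in the red frame, blue bar right of the yellow one, two plain pieces at about (0.579,-0.29) and (0.443,-0.402), lever leaning to -x. Next I move over the blue bar and look with the wrist camera.

apply_moves:
  delta_pos:
    - [0.515, -0.43, 0]
    - [0.515, -0.43, 0]
    - [0.515, -0.43, 0]
    - [0.515, -0.43, 0]
    - [0.515, -0.43, 0]
    - [0.515, -0.43, 0]
    - [0.515, -0.43, 0]
    - [0.515, -0.43, 0]
  dr:
    - [0, 0, 0.912]
    - [0, 0, 0.912]
    - [0, 0, 0.912]
    - [0, 0, 0.912]
    - [0, 0, 0.912]
    - [0, 0, 0.912]
    - [0, 0, 0.912]
    - [0, 0, 0.912]
  jaw: [1, 1, 1, 1, 1, 1, 1, 1]
  force: 30

```text
time: 0.82
tool_pos: [0.442, 0.295, 0.2263]
tool_rot: [-3.14, 0.002, 3.135]
contact_force: [-0.2, -0.8, 0.1]
opening: 0.092
grip_force: 0.0
```

```bash
python3 - <<'E'
from meas import *
s=telemetry.observe(); print(s["time"],s["tool_pos"],s["tool_rot"],abs(s["qvel"]).max())
c,im=shot("wrist","w1.png"); hsv=cv2.cvtColor(im,cv2.COLOR_RGB2HSV); H,S,V=cv2.split(hsv)
for n,m,z in(("blue",(H>100)&(H<125)&(S>130),.024),("wood",(H>8)&(H<35)&(S>60),.01),("black",V<35,.094)):
    for a,r,ce in blobs(m,400): print(n,a,ce.round(1),*box(c,r,z))
E
```

```text
0.8167 [0.44203628 0.29497306 0.2262575 ] [-3.13984640e+00  1.70364545e-03  3.13529463e+00] 0.09479622835540623
blue 1636 [324.2 191.2] [0.4628 0.3033] 0.182 0.028 177.6
blue 883 [405.1 318. ] [0.6668 0.4288] 0.059 0.05 91.6
wood 20756 [362.2 152. ] [0.4405 0.3533] 0.259 0.178 176.3
wood 1254 [ 39.4 126.6] [ 0.3821 -0.0596] 0.1 0.021 86.5
wood 709 [165.5 290.9] [0.6291 0.0609] 0.095 0.036 163.0
wood 692 [473.3 291. ] [0.6317 0.5271] 0.095 0.035 16.2
wood 3034 [456.6 334.3] [0.7091 0.494 ] 0.436 0.031 89.7
black 1376 [600.4  19.1] [0.2877 0.5401] 0.077 0.014 90.6
black 956 [398.5 182.7] [0.4422 0.3803] 0.076 0.021 0.5
black 48746 [296.6 333.4] [0.6192 0.2936] 0.709 0.261 89.7
black 1053 [603.7 255.7] [0.5205 0.616 ] 0.078 0.025 62.3
```

View pics/w1.png

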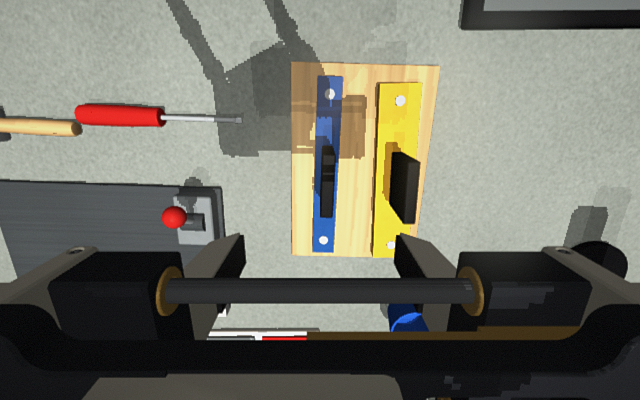

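```bash
python3 - <<'E'
from meas import *
im=cv2.imread("pics/w1.png"); c=cam("wrist"); hsv=cv2.cvtColor(im,cv2.COLOR_BGR2HSV); H,S,V=cv2.split(hsv)
m=(H>100)&(H<125)&(S>110); 
for r in(85,105,125,130,225,235,245):
    k=np.where(m[r,300:360])[0]+300; p=ray(c,[(k.min()-.5,r),(k.max()+.5,r)],.024); print(r,k.min(),k.max(),p[:,:2].round(4).tolist())
print("screws",ray(c,[(330,94),(323,240)],.025)[:,:2].round(4), ray(c,[(330,94),(323,240)],.025)[:,:2].mean(0))
k=V<45
for r in(155,175,195,210): q=np.where(k[r,305:350])[0]+305; print(r,q.min(),q.max(),ray(c,[(q.min(),r),(q.max()+1,r)],.094)[:,:2].round(4).tolist())
q=np.where(k[130:235,328])[0]+130; print(q.min(),q.max(),ray(c,[(328,q.max()+1)],.094))
# carrier: bottom-left edges & block
print("carr near-corner",ray(c,[(221,187)],.008))
E
```

```text
85 330 341 [[0.3332, 0.31], [0.3333, 0.3241]]
105 330 331 [[0.3555, 0.3101], [0.3555, 0.3125]]
125 317 339 [[0.3786, 0.2944], [0.3788, 0.3224]]
130 316 339 [[0.3846, 0.2931], [0.3848, 0.3225]]
225 313 334 [[0.5107, 0.2877], [0.5109, 0.3177]]
235 313 333 [[0.5256, 0.2875], [0.5258, 0.3164]]
245 313 332 [[0.5409, 0.2873], [0.541, 0.3152]]
screws [[0.3432 0.3106]
 [0.5328 0.3019]] [0.4379966  0.30627147]
155 322 334 [[0.404, 0.3004], [0.4041, 0.3136]]
175 321 333 [[0.4248, 0.2993], [0.4248, 0.3128]]
195 320 332 [[0.4465, 0.2982], [0.4465, 0.3119]]
210 320 331 [[0.4634, 0.2981], [0.4634, 0.311]]
146 216 [[0.47151537 0.30671193 0.094     ]]
carr near-corner [[0.46078607 0.16336005 0.008     ]]
```

apply_moves:
  delta_pos:
    - [0, 0.0175, -0.05]
    - [0, 0.0175, -0.12]
    - [0, 0.0175, -0.2]
    - [0, 0.0175, -0.3]
    - [0, 0.0175, -0.38]
    - [0, 0.0175, -0.43]
    - [0, 0.0175, -0.453]
    - [0, 0.0175, -0.453]
  dr:
    - [0, 0, -0.075]
    - [0, 0, -0.075]
    - [0, 0, -0.075]
    - [0, 0, -0.075]
    - [0, 0, -0.075]
    - [0, 0, -0.075]
    - [0, 0, -0.075]
    - [0, 0, -0.075]
  jaw: [0.6, 0.6, 0.6, 0.6, 0.6, 0.6, 0.6, 0.6]

```text
time: 1.53
tool_pos: [0.4356, 0.3063, 0.0437]
tool_rot: [-3.14, -0.004, 3.104]
contact_force: [-1.6, 0.1, 0.3]
opening: 0.0553
grip_force: 0.0
```

apply_moves:
  delta_pos:
    - [0, 0, 0]
    - [0, 0, 0]
    - [0, 0, 0]
    - [0, 0, 0]
    - [0, 0, 0]
    - [0, 0, 0]
    - [0, 0, 0]
    - [0, 0, 0]
  dr:
    - [0, 0, 0]
    - [0, 0, 0]
    - [0, 0, 0]
    - [0, 0, 0]
    - [0, 0, 0]
    - [0, 0, 0]
    - [0, 0, 0]
    - [0, 0, 0]
  jaw: [0.6, 0, 0, 0, 0, 0, 0, 0]
  force: 40

```text
time: 2.2
tool_pos: [0.4375, 0.3059, 0.0457]
tool_rot: [-3.141, -0.0, 3.103]
contact_force: [0.5, -2.9, 2.6]
opening: 0.0141
grip_force: 40.0
```

```bash
python3 - <<'E'
from meas import *
im=cv2.imread("pics/top0.png"); c=cam("top"); V=cv2.cvtColor(im,cv2.COLOR_BGR2GRAY).astype(float)
def edge(a):  # subpixel strongest gradient
    g=np.abs(np.gradient(a)); i=g[1:-1].argmax()+1; w=g[i-1:i+2]; return i+(w*[-1,0,1]).sum()/w.sum()
print(V[165:190,320].astype(int).tolist()); print(V[228:246,330].astype(int).tolist()); print(V[205,262:285].astype(int).tolist(),V[205,366:385].astype(int).tolist())
fr=[(u,178+edge(V[178:184,u])) for u in range(285,368,3)]
nr=[(u,231+edge(V[231:244,u])) for u in range(300,370,3)]
lt=[(266+edge(V[v,266:282]),v) for v in range(186,208,2)]
rt=[(368+edge(V[v,368:384]),v) for v in range(186,232,3)]
def line(n,p,z):
    P=ray(c,p,z)[:,:2]; vx,vy,x,y=cv2.fitLine(P.astype(np.float32),cv2.DIST_HUBER,0,.001,.001).ravel(); print(n,x,y,np.degrees(np.arctan2(vy,vx)))
line("front rail foot z8",fr,.008);line("near z8",nr,.008);line("left",lt,.008);line("right",rt,.008)
E
```

```text
[140, 139, 138, 136, 136, 137, 137, 137, 149, 176, 193, 198, 191, 154, 98, 60, 70, 78, 82, 80, 80, 81, 82, 83, 83]
[84, 85, 85, 84, 83, 83, 83, 85, 83, 83, 118, 134, 138, 139, 139, 138, 137, 138]
[141, 142, 142, 142, 140, 140, 139, 139, 141, 141, 136, 116, 94, 84, 82, 82, 82, 80, 80, 82, 80, 79, 80] [89, 91, 92, 92, 91, 92, 92, 96, 111, 128, 139, 139, 140, 140, 139, 137, 138, 140, 140]
front rail foot z8 0.6427023 -0.053606268 88.27414
near z8 0.45269352 -0.0235332 88.28192
left 0.5902092 0.15160204 -3.3692832
right 0.5550232 -0.16745111 -1.5380082
```

apply_moves:
  delta_pos:
    - [0, 0, 0.06]
    - [0, 0, 0.14]
    - [0, 0, 0.24]
    - [0, 0, 0.32]
    - [0.05, -0.09, 0.36]
    - [0.1, -0.18, 0.36]
    - [0.15, -0.27, 0.36]
    - [0.18, -0.34, 0.36]
  dr:
    - [0, 0, 0]
    - [0, 0, 0]
    - [0, 0, 0]
    - [0, 0, 0]
    - [0, 0, -0.2]
    - [0, 0, -0.4]
    - [0, 0, -0.6]
    - [0, 0, -0.781]
  jaw: [0, 0, 0, 0, 0, 0, 0, 0]

```text
time: 2.87
tool_pos: [0.5107, 0.1679, 0.1895]
tool_rot: [-3.141, 0.001, 2.708]
contact_force: [1.0, 0.3, -3.2]
opening: 0.014
grip_force: 40.0
```

apply_moves:
  delta_pos:
    - [0.05, -0.09, 0]
    - [0.1, -0.18, 0]
    - [0.15, -0.27, 0]
    - [0.2, -0.36, 0]
    - [0.25, -0.4475, 0]
    - [0.25, -0.4475, 0]
  dr:
    - [0, 0, -0.2]
    - [0, 0, -0.4]
    - [0, 0, -0.6]
    - [0, 0, -0.781]
    - [0, 0, -0.781]
    - [0, 0, -0.781]
  jaw: [0, 0, 0, 0, 0, 0]

```text
time: 3.37
tool_pos: [0.6121, -0.0159, 0.1882]
tool_rot: [-3.14, 0.003, 2.316]
contact_force: [-0.8, 1.3, -3.3]
opening: 0.0135
grip_force: 40.0
```

apply_moves:
  delta_pos:
    - [0, 0, 0]
    - [0, 0, 0]
    - [0, 0, 0]
    - [0, 0, 0]
    - [0, 0, 0]
  dr:
    - [0, 0, -0.2]
    - [0, 0, -0.4]
    - [0, 0, -0.6]
    - [0, 0, -0.781]
    - [0, 0, -0.781]
  jaw: [0, 0, 0, 0, 0]

```text
time: 3.78
tool_pos: [0.609, -0.0086, 0.1886]
tool_rot: [-3.14, -0.001, 1.929]
contact_force: [-0.6, -0.7, -3.7]
opening: 0.0139
grip_force: 40.0
```

apply_moves:
  delta_pos:
    - [0, 0, 0]
    - [0, 0, 0]
    - [0, 0, 0]
    - [0, 0, 0]
    - [0, 0, 0]
    - [0, 0, 0]
  dr:
    - [0, 0, -0.2]
    - [0, 0, -0.4]
    - [0, 0, -0.6]
    - [0, 0, -0.781]
    - [0, 0, -0.781]
    - [0, 0, -0.781]
  jaw: [0, 0, 0, 0, 0, 0]

```text
time: 4.28
tool_pos: [0.6092, -0.0086, 0.1891]
tool_rot: [-3.141, -0.0, 1.546]
contact_force: [-0.0, -0.5, -3.7]
opening: 0.0138
grip_force: 40.0
```

```bash
python3 - <<'E'
from meas import *
s=telemetry.observe(); print(s["time"],s["tool_pos"],s["tool_rot"],s["opening"],s["grip_force"])
shot("wrist","w2.png")
E
```

```text
4.2833 [ 0.60924694 -0.00860617  0.1890934 ] [-3.14069464e+00 -1.07321866e-04  1.54615342e+00] 0.013842717768344125 39.999825954437256
```

View pics/w2.png

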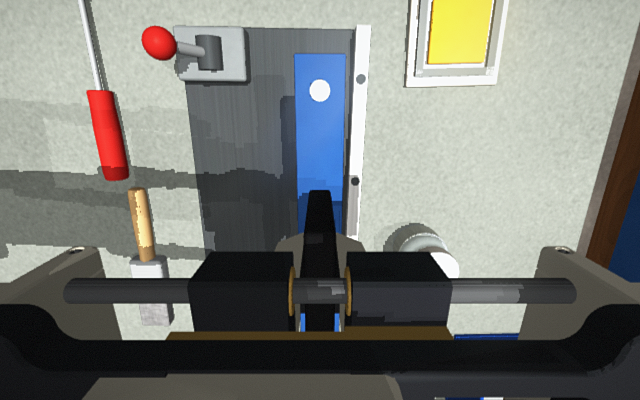

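The wrist view shows the bar held square (columns 295–345), with the rail's front edge at column 357 near the top. I'll measure both.

```bash
python3 - <<'E'
from meas import *
im=cv2.imread("pics/w2.png"); c=cam("wrist"); hsv=cv2.cvtColor(im,cv2.COLOR_BGR2HSV); H,S,V=cv2.split(hsv)
b=(H>100)&(H<125)&(S>110); A=[];B=[];C=[]
for r in range(60,190,5):
    k=np.where(b[r,285:352])[0]+285; A.append((k.min()-.5,r)); B.append((k.max()+.5,r))
for r in range(35,225,5):
    g=np.where((V[r,346:375]>190)&(S[r,346:375]<40))[0]
    if len(g)>4: C.append((g.min()+345.5,r))
def line(n,p,z):
    P=ray(c,p,z)[:,:2]; vx,vy,x,y=cv2.fitLine(P.astype(np.float32),cv2.DIST_HUBER,0,.001,.001).ravel(); a=np.arctan2(vy,vx)%np.pi; print(n,x,y,"ang",a-np.pi/2, "x at y=0",x-y*vx/vy)
line("barL",A,.1893-.0457+.024);line("barR",B,.1893-.0457+.024);line("rail",C,.024)
# carrier near edge, end edge, at z=.008
e=[(60+0*r,r) for r in[]]
for r in (110,140): 
    d=np.where(V[r,150:230]<110)[0]+150; print(r,d.min(),ray(c,[(d.min()-.5,r)],.008))
col=np.where(V[15:60,280]<110)[0]+15; print(col.min(),ray(c,[(280,col.min()-.5)],.008))
print(c[1]@[0,0,1], -c[1].T@c[2])
E
```

```text
barL 0.59639376 0.055960182 ang -0.029499412 x at y=0 0.5947425
barR 0.6263557 0.06491066 ang -0.022347331 x at y=0 0.6249049
rail 0.6471755 0.07767765 ang -0.0398643 x at y=0 0.6440773
110 188 [[0.462456   0.07509541 0.008     ]]
140 192 [[0.4615839  0.04163813 0.008     ]]
29 [[0.57255769 0.15374908 0.008     ]]
[-2.26149077e-04  3.05070817e-01 -9.52329641e-01] [0.61185982 0.07514206 0.3470848 ]
```

apply_moves:
  delta_pos:
    - [0, 0, -0.06]
    - [0, 0, -0.14]
    - [0, 0, -0.22]
    - [0, 0, -0.28]
    - [0, 0, -0.33]
    - [0, 0, -0.353]
    - [0, 0, -0.353]
    - [0, 0, -0.353]
  dr:
    - [0, 0, -0.01]
    - [0, 0, -0.01]
    - [0, 0, -0.01]
    - [0, 0, -0.01]
    - [0, 0, -0.01]
    - [0, 0, -0.01]
    - [0, 0, -0.01]
    - [0, 0, -0.01]
  jaw: [0, 0, 0, 0, 0, 0, 0, 0]

```text
time: 5.0
tool_pos: [0.6099, -0.0088, 0.0487]
tool_rot: [3.141, 0.0, 1.538]
contact_force: [0.5, 0.8, -2.2]
opening: 0.0141
grip_force: 40.0
```

apply_moves:
  delta_pos:
    - [0.01, 0, 0]
    - [0.02, 0, 0]
    - [0.025, 0, 0]
    - [0.03, 0, 0]
    - [0.03, 0, 0]
    - [0.03, 0, 0]
  dr:
    - [0, 0, 0]
    - [0, 0, 0]
    - [0, 0, 0]
    - [0, 0, 0]
    - [0, 0, 0]
    - [0, 0, 0]
  jaw: [0, 0, 0, 0, 0, 0]

```text
time: 5.5
tool_pos: [0.6217, -0.0088, 0.0485]
tool_rot: [3.141, 0.0, 1.536]
contact_force: [-0.3, -1.2, -3.5]
opening: 0.0144
grip_force: 40.0
```

apply_moves:
  delta_pos:
    - [0.0025, 0, 0]
    - [0.005, 0, 0]
    - [0.005, 0, 0]
    - [0.005, 0, 0]
  dr:
    - [0, 0, 0]
    - [0, 0, 0]
    - [0, 0, 0]
    - [0, 0, 0]
  jaw: [0, 0, 0, 0]

```text
time: 5.83
tool_pos: [0.6235, -0.0088, 0.0483]
tool_rot: [3.142, -0.0, 1.536]
contact_force: [0.2, 0.1, -3.9]
opening: 0.0138
grip_force: 40.0
```

apply_moves:
  delta_pos:
    - [0.0025, 0, 0]
    - [0.005, 0, 0]
    - [0.005, 0, 0]
    - [0.005, 0, 0]
  dr:
    - [0, 0, 0]
    - [0, 0, 0]
    - [0, 0, 0]
    - [0, 0, 0]
  jaw: [0, 0, 0, 0]

```text
time: 6.17
tool_pos: [0.6256, -0.0088, 0.0483]
tool_rot: [3.141, 0.0, 1.536]
contact_force: [-0.2, -0.8, -3.4]
opening: 0.0136
grip_force: 40.0
```

apply_moves:
  delta_pos:
    - [0.0025, 0, 0]
    - [0.005, 0, 0]
    - [0.005, 0, 0]
    - [0.005, 0, 0]
  dr:
    - [0, 0, 0]
    - [0, 0, 0]
    - [0, 0, 0]
    - [0, 0, 0]
  jaw: [0, 0, 0, 0]

```text
time: 6.5
tool_pos: [0.6274, -0.0088, 0.0483]
tool_rot: [-3.141, -0.0, 1.536]
contact_force: [-1.2, -0.8, -3.0]
opening: 0.0137
grip_force: 40.0
```

apply_moves:
  delta_pos:
    - [0.0025, 0, 0]
    - [0.0025, 0, 0]
    - [0.0025, 0, 0]
    - [0.0025, 0, 0]
  dr:
    - [0, 0, 0]
    - [0, 0, 0]
    - [0, 0, 0]
    - [0, 0, 0]
  jaw: [0, 0, 0, 0]

```text
time: 6.83
tool_pos: [0.6279, -0.0087, 0.0482]
tool_rot: [-3.14, -0.0, 1.536]
contact_force: [-4.3, 1.0, -2.0]
opening: 0.0144
grip_force: 40.0
```

apply_moves:
  delta_pos:
    - [0.0025, 0, 0]
    - [0.005, 0, 0]
    - [0.005, 0, 0]
    - [0.005, 0, 0]
  dr:
    - [0, 0, 0]
    - [0, 0, 0]
    - [0, 0, 0]
    - [0, 0, 0]
  jaw: [0, 0, 0, 0]

```text
time: 7.17
tool_pos: [0.6281, -0.0087, 0.0479]
tool_rot: [-3.136, -0.0, 1.536]
contact_force: [-9.9, 1.6, 2.2]
opening: 0.0138
grip_force: 40.0
```

apply_moves:
  delta_pos:
    - [0, 0, -0.004]
    - [0, 0, -0.008]
    - [0, 0, -0.011]
    - [0, 0, -0.011]
    - [0, 0, -0.011]
  dr:
    - [0, 0, 0]
    - [0, 0, 0]
    - [0, 0, 0]
    - [0, 0, 0]
    - [0, 0, 0]
  jaw: [0, 0, 0, 0, 0]

```text
time: 7.58
tool_pos: [0.628, -0.0088, 0.0439]
tool_rot: [-3.136, -0.0, 1.536]
contact_force: [-12.0, -1.5, 4.6]
opening: 0.0139
grip_force: 40.0
```

```bash
python3 - <<'E'
from meas import *
s=telemetry.observe(); print(s)
E
```

```text
{'time': 7.5833, 'qpos': array([-1.35845544e-01,  7.12205806e-01,  1.42878396e+00, -2.01631473e-04,
        1.00626172e+00, -1.00810422e-01]), 'qvel': array([-0.00164582, -0.00062092,  0.00015091,  0.00074809, -0.00024799,
       -0.00185456]), 'joint_efforts': array([  1.18294246, -56.26278877, -25.67280829,   0.15031292,
        -3.68017852,  -0.34002604]), 'tool_pos': array([ 0.62804542, -0.00879017,  0.04392844]), 'tool_rot': array([-3.13594545e+00, -4.00631356e-04,  1.53586843e+00]), 'contact_force': array([-11.98180935,  -1.4561884 ,   4.59005824]), 'torque': array([ 0.23030279,  2.21527047, -0.30510728]), 'grip_force': 40.035240054130554, 'opening': 0.01385337140044724}
```

apply_moves:
  delta_pos:
    - [-0.004, 0, 0]
    - [-0.004, 0, 0]
    - [-0.004, 0, 0]
    - [-0.004, 0, 0]
    - [-0.004, 0, 0]
  dr:
    - [0, 0, 0]
    - [0, 0, 0]
    - [0, 0, 0]
    - [0, 0, 0]
    - [0, 0, 0]
  jaw: [0, 0.4, 0.4, 0.4, 0.4]

```text
time: 8.0
tool_pos: [0.63, -0.0089, 0.0445]
tool_rot: [3.139, 0.0, 1.537]
contact_force: [-0.2, 0.2, -0.3]
opening: 0.0347
grip_force: 0.0
```

apply_moves:
  delta_pos:
    - [0, 0, 0.05]
    - [0, 0, 0.12]
    - [0, 0, 0.2]
    - [0, 0, 0.28]
    - [0, 0, 0.36]
    - [0, 0, 0.4]
    - [0, 0, 0.4]
    - [0, 0, 0.4]
  dr:
    - [0, 0, 0]
    - [0, 0, 0]
    - [0, 0, 0]
    - [0, 0, 0]
    - [0, 0, 0]
    - [0, 0, 0]
    - [0, 0, 0]
    - [0, 0, 0]
  jaw: [0.5, 0.5, 0.5, 0.5, 0.5, 0.5, 0.5, 0.5]

```text
time: 8.67
tool_pos: [0.6296, -0.0088, 0.205]
tool_rot: [3.139, 0.0, 1.536]
contact_force: [0.1, 0.9, -0.4]
opening: 0.0459
grip_force: 0.0
```

```bash
python3 - <<'E'
from meas import *
s=telemetry.observe(); print(s["time"],s["tool_pos"],s["tool_rot"],s["opening"],s["grip_force"])
shot("wrist","w3.png"); shot("top","t3.png")
E
```

```text
8.6667 [ 0.62962469 -0.00884253  0.20500069] [3.13850282e+00 3.74324501e-04 1.53647290e+00] 0.04587905303346527 0.0
```

View pics/w3.png

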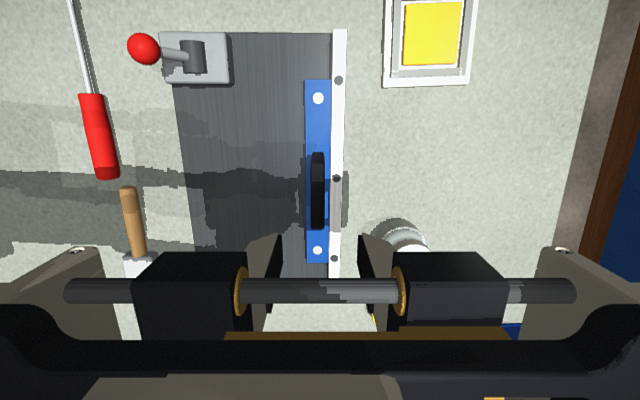

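The bar lies along the rail, with its right edge at column ~331 and the rail's at ~333. I'll check the gap and angle.

```bash
python3 - <<'E'
from meas import *
im=cv2.imread("pics/w3.png"); c=cam("wrist"); hsv=cv2.cvtColor(im,cv2.COLOR_BGR2HSV); H,S,V=cv2.split(hsv)
b=(H>100)&(H<125)&(S>110); A=[];B=[];C=[];D=[]
for r in range(84,262,4):
    k=np.where(b[r,295:345])[0]+295; A.append((k.min()-.5,r)); B.append((k.max()+.5,r))
for r in range(35,255,4):
    g=np.where((V[r,325:352]>190)&(S[r,325:352]<40))[0]
    if len(g)>4: C.append((g.min()+324.5,r))
for r in list(range(90,160,4))+list(range(200,235,4)): 
    d=np.where(V[r,160:300]<85)[0]+160; D.append((d.min()-.5,r))
def line(n,p,z):
    P=ray(c,p,z)[:,:2]; vx,vy,x,y=cv2.fitLine(P.astype(np.float32),cv2.DIST_HUBER,0,.0005,.001).ravel(); a=np.arctan2(vy,vx)%np.pi; print(n,x,y,"ang",a-np.pi/2, "x at y=0",x-y*vx/vy)
line("barL",A,.022);line("barR",B,.022);line("rail",C,.024);line("near",D,.008)
print(V[90,322:350],V[240,320:345]); print(ray(c,[(318,98),(317.5,250)],.023))
E
```

```text
Traceback (most recent call last):
ValueError: zero-size array to reduction operation minimum which has no identity
```

```bash
python3 - <<'E'
from meas import *
im=cv2.imread("pics/w3.png"); c=cam("wrist"); hsv=cv2.cvtColor(im,cv2.COLOR_BGR2HSV); H,S,V=cv2.split(hsv)
b=(H>100)&(H<125)&(S>110); A=[];B=[];C=[]
for r in range(84,262,4):
    k=np.where(b[r,295:345])[0]+295; A.append((k.min()-.5,r)); B.append((k.max()+.5,r))
for r in range(35,255,4):
    g=np.where((V[r,325:352]>190)&(S[r,325:352]<40))[0]
    if len(g)>4: C.append((g.min()+324.5,r))
def line(n,p,z):
    P=ray(c,p,z)[:,:2]; vx,vy,x,y=cv2.fitLine(P.astype(np.float32),cv2.DIST_HUBER,0,.0005,.001).ravel(); a=np.arctan2(vy,vx)%np.pi; print(n,x,y,"ang",a-np.pi/2, "x at y=0",x-y*vx/vy)
line("barL",A,.022);line("barR",B,.022);line("rail",C,.024)
print(V[90,322:350],V[240,320:345]); print(ray(c,[(318,98),(317.5,250)],.023))
E
```

```text
barL 0.611429 -0.0031524005 ang -0.04215765 x at y=0 0.61156195
barR 0.6419391 0.02767273 ang -0.039393783 x at y=0 0.6408484
rail 0.645535 0.09461948 ang -0.038217664 x at y=0 0.6419171
[221 221 221 224 222 222 225 225 218 149 255 252 249 249 249 249 249 249
 249 249 249 251 253 204 206 209 211 214] [210 211 212 212 210 209 208 208 202 197 255 253 250 250 250 251 250 250
 252 254 233 201 212 218 219]
[[ 0.63016087  0.08408041  0.023     ]
 [ 0.62271921 -0.10423112  0.023     ]]
```

The bar is flush: gap about 1 mm, angle within 0.004 rad. Next, over to piece A, turning the tool to yaw ≈ -0.04.

apply_moves:
  delta_pos:
    - [-0.03, -0.08, 0]
    - [-0.06, -0.16, 0]
    - [-0.09, -0.26, 0]
    - [-0.12, -0.36, 0]
    - [-0.12, -0.36, 0]
  dr:
    - [0, 0, -0.2]
    - [0, 0, -0.4]
    - [0, 0, -0.6]
    - [0, 0, -0.786]
    - [0, 0, -0.786]
  jaw: [0.6, 0.6, 0.6, 0.6, 0.6]

```text
time: 9.18
tool_pos: [0.5784, -0.1593, 0.202]
tool_rot: [-3.139, 0.003, 1.133]
contact_force: [0.5, 0.6, -0.7]
opening: 0.0547
grip_force: 0.0
```

apply_moves:
  delta_pos:
    - [0, -0.08, 0]
    - [0, -0.16, 0]
    - [0, -0.26, 0]
    - [0, -0.34, 0]
    - [0, -0.34, 0]
  dr:
    - [0, 0, -0.2]
    - [0, 0, -0.4]
    - [0, 0, -0.6]
    - [0, 0, -0.786]
    - [0, 0, -0.786]
  jaw: [0.6, 0.6, 0.6, 0.6, 0.6]

```text
time: 9.6
tool_pos: [0.5796, -0.2946, 0.2014]
tool_rot: [-3.141, 0.003, 0.741]
contact_force: [0.2, 0.7, 0.1]
opening: 0.0549
grip_force: 0.0
```

apply_moves:
  delta_pos:
    - [0, 0, 0]
    - [0, 0, 0]
    - [0, 0, 0]
    - [0, 0, 0]
    - [0, 0, 0]
  dr:
    - [0, 0, -0.2]
    - [0, 0, -0.4]
    - [0, 0, -0.6]
    - [0, 0, -0.786]
    - [0, 0, -0.786]
  jaw: [0.6, 0.6, 0.6, 0.6, 0.6]

```text
time: 10.02
tool_pos: [0.5806, -0.288, 0.2022]
tool_rot: [-3.139, 0.002, 0.355]
contact_force: [-0.7, 0.5, 0.4]
opening: 0.0551
grip_force: 0.0
```

apply_moves:
  delta_pos:
    - [0, 0, 0]
    - [0, 0, 0]
    - [0, 0, 0]
    - [0, 0, 0]
    - [0, 0, 0]
    - [0, 0, 0]
  dr:
    - [0, 0, -0.2]
    - [0, 0, -0.4]
    - [0, 0, -0.6]
    - [0, 0, -0.786]
    - [0, 0, -0.786]
    - [0, 0, -0.786]
  jaw: [0.6, 0.6, 0.6, 0.6, 0.6, 0.6]

```text
time: 10.52
tool_pos: [0.5808, -0.2883, 0.203]
tool_rot: [-3.141, 0.001, -0.03]
contact_force: [-0.1, 0.2, -0.9]
opening: 0.055
grip_force: 0.0
```

```bash
python3 - <<'E'
from meas import *
s=telemetry.observe(); print(s["time"],s["tool_pos"],s["tool_rot"],s["qpos"])
shot("wrist","w4.png"); shot("top","t4.png")
E
```

```text
10.5167 [ 0.58080394 -0.28829231  0.20301435] [-3.14077890e+00  1.32940725e-03 -3.02556945e-02] [-5.78837673e-01  5.90882367e-01  1.18319743e+00  1.11142347e-06
  1.36907155e+00  1.02221467e+00]
```

View pics/w4.png

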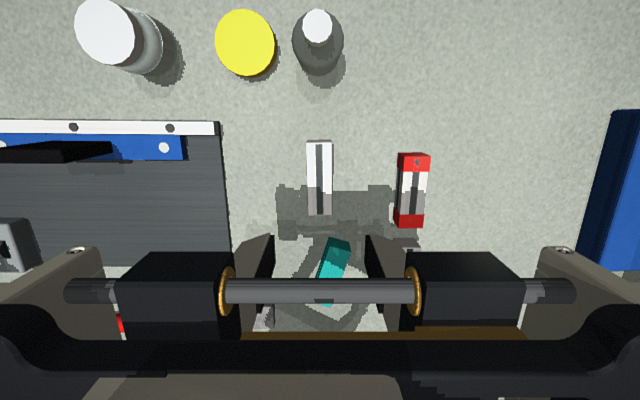

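Piece A is at columns 307–332, rows 141–215, with the red-ended one at (411,190). I'll measure it.

```bash
cat > piece.py <<'E'
import sys
from meas import *
im=cv2.imread(sys.argv[1]); c=cam("wrist"); x0,y0,x1,y1=map(int,sys.argv[2:6]); hsv=cv2.cvtColor(im,cv2.COLOR_BGR2HSV); H,S,V=cv2.split(hsv)
m=np.zeros(V.shape,np.uint8); m[y0:y1,x0:x1]=((S<25)&(V>int(sys.argv[6])))[y0:y1,x0:x1]*255
m=cv2.morphologyEx(m,cv2.MORPH_CLOSE,np.ones((9,9)))
for a,r,ce in blobs(m>0,200): print(a,ce.round(1),r,*box(c,r,.030)); print(ray(c,cv2.boxPoints(r),.03).round(4).tolist())
print("V row mid",V[(y0+y1)//2,x0:x1].tolist(),S[(y0+y1)//2,x0:x1].tolist()); print("col",V[y0:y1:2,(x0+x1)//2-8].tolist())
E
python3 piece.py pics/w4.png 296 130 345 232 185
```

```text
2900 [320.3 159.1] ((320.0, 161.5), (63.0, 48.0), 90.0) [ 0.6019 -0.289 ] 0.074 0.054 179.7
[[0.6398, -0.2631, 0.03], [0.6381, -0.3172, 0.03], [0.5638, -0.3168, 0.03], [0.5657, -0.2589, 0.03]]
V row mid [187, 195, 194, 192, 190, 194, 194, 193, 189, 184, 189, 235, 247, 245, 246, 245, 242, 243, 247, 253, 155, 98, 101, 101, 96, 94, 143, 255, 250, 246, 245, 245, 245, 246, 249, 224, 102, 184, 189, 189, 191, 191, 194, 196, 200, 195, 193, 192, 181] [16, 17, 16, 15, 16, 17, 14, 17, 19, 17, 15, 2, 2, 2, 3, 3, 2, 3, 2, 3, 12, 18, 15, 13, 13, 16, 7, 0, 2, 2, 2, 2, 2, 3, 1, 3, 13, 15, 16, 13, 17, 13, 14, 14, 15, 14, 13, 17, 15]
col [189, 193, 191, 191, 190, 121, 169, 244, 241, 242, 242, 243, 243, 243, 244, 244, 244, 243, 244, 244, 244, 244, 243, 243, 243, 243, 244, 244, 241, 151, 154, 157, 154, 155, 156, 157, 156, 157, 157, 157, 159, 158, 155, 103, 110, 110, 108, 108, 95, 95, 94]
```

```bash
sed -i 's/S<25/S<9/' piece.py; python3 piece.py pics/w4.png 296 130 345 232 120 | head -2
```

```text
1829 [319.  177.2] ((318.5, 178.0), (74.0, 25.0), 90.0) [ 0.5816 -0.2866] 0.09 0.029 178.9
[[0.6272, -0.2738, 0.03], [0.6263, -0.3023, 0.03], [0.5359, -0.3006, 0.03], [0.5369, -0.2696, 0.03]]
```

apply_moves:
  delta_pos:
    - [-0.01, 0.005, -0.08]
    - [-0.01, 0.005, -0.18]
    - [-0.01, 0.005, -0.28]
    - [-0.01, 0.005, -0.37]
    - [-0.01, 0.005, -0.44]
    - [-0.01, 0.005, -0.475]
    - [-0.01, 0.005, -0.4875]
    - [-0.01, 0.005, -0.4875]
  dr:
    - [0, 0, 0]
    - [0, 0, 0]
    - [0, 0, 0]
    - [0, 0, 0]
    - [0, 0, 0]
    - [0, 0, 0]
    - [0, 0, 0]
    - [0, 0, 0]
  jaw: [0.6, 0.6, 0.6, 0.6, 0.6, 0.6, 0.6, 0.6]

```text
time: 11.28
tool_pos: [0.5763, -0.2863, 0.0075]
tool_rot: [-3.14, 0.002, -0.034]
contact_force: [-1.0, -0.1, 0.3]
opening: 0.0554
grip_force: 0.0
```

apply_moves:
  delta_pos:
    - [0, 0, 0]
    - [0, 0, 0]
    - [0, 0, 0]
    - [0, 0, 0]
    - [0, 0, 0]
    - [0, 0, 0]
    - [0, 0, 0]
  dr:
    - [0, 0, 0]
    - [0, 0, 0]
    - [0, 0, 0]
    - [0, 0, 0]
    - [0, 0, 0]
    - [0, 0, 0]
    - [0, 0, 0]
  jaw: [0, 0, 0, 0, 0, 0, 0]
  force: 30

```text
time: 11.87
tool_pos: [0.5775, -0.2872, 0.0102]
tool_rot: [3.14, -0.002, -0.036]
contact_force: [-2.0, 0.4, 6.6]
opening: 0.0297
grip_force: 29.9
```

apply_moves:
  delta_pos:
    - [0, 0, 0.06]
    - [0, 0, 0.14]
    - [-0.02, 0.03, 0.22]
    - [-0.06, 0.1, 0.29]
    - [-0.081, 0.2, 0.3]
    - [-0.081, 0.3, 0.3]
    - [-0.081, 0.4, 0.3]
    - [-0.081, 0.5, 0.3]
  dr:
    - [0, 0, 0]
    - [0, 0, 0]
    - [0, 0, 0]
    - [0, 0, 0]
    - [0, 0, 0]
    - [0, 0, 0]
    - [0, 0, 0]
    - [0, 0, 0]
  jaw: [0, 0, 0, 0, 0, 0, 0, 0]

```text
time: 12.53
tool_pos: [0.5438, -0.0852, 0.1292]
tool_rot: [-3.142, -0.0, -0.037]
contact_force: [0.8, 0.3, -2.6]
opening: 0.0298
grip_force: 29.9
```

apply_moves:
  delta_pos:
    - [0, 0.1, 0]
    - [0, 0.18, 0]
    - [0, 0.2175, 0]
    - [0, 0.2175, -0.06]
    - [0, 0.2175, -0.14]
    - [0, 0.2175, -0.2]
    - [0, 0.2175, -0.2]
    - [0, 0.2175, -0.2]
  dr:
    - [0, 0, 0]
    - [0, 0, 0]
    - [0, 0, 0]
    - [0, 0, 0]
    - [0, 0, 0]
    - [0, 0, 0]
    - [0, 0, 0]
    - [0, 0, 0]
  jaw: [0, 0, 0, 0, 0, 0, 0, 0]

```text
time: 13.2
tool_pos: [0.5436, 0.0004, 0.0482]
tool_rot: [-3.141, 0.003, -0.036]
contact_force: [0.4, -0.2, -2.2]
opening: 0.0301
grip_force: 29.9
```

```bash
python3 - <<'E'
from meas import *
s=telemetry.observe(); print(s["time"],s["tool_pos"],s["tool_rot"],s["opening"],s["grip_force"])
shot("wrist","w5.png"); shot("top","t5.png")
E
```

```text
13.2 [5.43621236e-01 3.57376383e-04 4.81506676e-02] [-3.14132129  0.00324115 -0.03564247] 0.030050862204112325 29.866830110549927
```

View pics/w5.png

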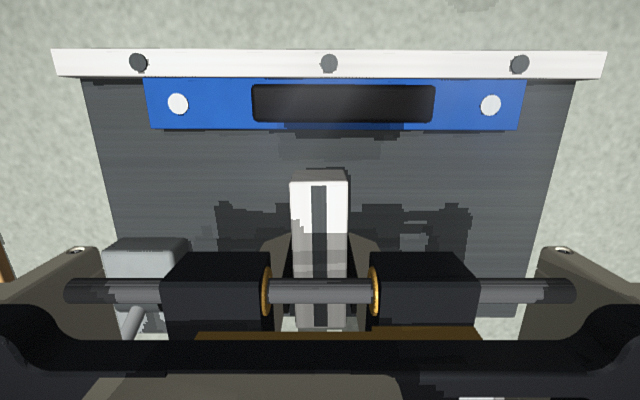

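Piece A is held level and square (columns 290–348), facing the bar. I lower it and push up to the bar.

apply_moves:
  delta_pos:
    - [0, 0, -0.03]
    - [0, 0, -0.06]
    - [0, 0, -0.07]
    - [0.01, 0, -0.07]
    - [0.02, 0, -0.07]
    - [0.03, 0, -0.07]
    - [0.035, 0, -0.07]
    - [0.035, 0, -0.07]
  dr:
    - [0, 0, 0]
    - [0, 0, 0]
    - [0, 0, 0]
    - [0, 0, 0]
    - [0, 0, 0]
    - [0, 0, 0]
    - [0, 0, 0]
    - [0, 0, 0]
  jaw: [0, 0, 0, 0, 0, 0, 0, 0]

```text
time: 13.97
tool_pos: [0.5597, 0.0001, 0.0216]
tool_rot: [3.141, -0.002, -0.036]
contact_force: [-0.4, 0.6, -2.0]
opening: 0.0297
grip_force: 29.9
```

apply_moves:
  delta_pos:
    - [0.0025, 0, 0]
    - [0.005, 0, 0]
    - [0.005, 0, 0]
    - [0.005, 0, 0]
  dr:
    - [0, 0, 0]
    - [0, 0, 0]
    - [0, 0, 0]
    - [0, 0, 0]
  jaw: [0, 0, 0, 0]

```text
time: 14.3
tool_pos: [0.5605, 0.0002, 0.0209]
tool_rot: [3.142, 0.0, -0.036]
contact_force: [0.5, 0.7, -2.4]
opening: 0.0301
grip_force: 29.9
```

apply_moves:
  delta_pos:
    - [0.0025, 0, 0]
    - [0.005, 0, 0]
    - [0.005, 0, 0]
    - [0.005, 0, 0]
  dr:
    - [0, 0, 0]
    - [0, 0, 0]
    - [0, 0, 0]
    - [0, 0, 0]
  jaw: [0, 0, 0, 0]

```text
time: 14.63
tool_pos: [0.5626, 0.0002, 0.0209]
tool_rot: [3.141, 0.0, -0.036]
contact_force: [0.9, -0.4, -1.5]
opening: 0.0299
grip_force: 29.9
```

apply_moves:
  delta_pos:
    - [0.0025, 0, 0]
    - [0.004, 0, 0]
    - [0.004, 0, 0]
    - [0.004, 0, 0]
  dr:
    - [0, 0, 0]
    - [0, 0, 0]
    - [0, 0, 0]
    - [0, 0, 0]
  jaw: [0, 0, 0, 0]

```text
time: 14.97
tool_pos: [0.5642, 0.0002, 0.0209]
tool_rot: [3.142, 0.0, -0.036]
contact_force: [-0.1, -0.4, -0.4]
opening: 0.0299
grip_force: 29.9
```

apply_moves:
  delta_pos:
    - [0.0025, 0, 0]
    - [0.004, 0, 0]
    - [0.004, 0, 0]
    - [0.004, 0, 0]
  dr:
    - [0, 0, 0]
    - [0, 0, 0]
    - [0, 0, 0]
    - [0, 0, 0]
  jaw: [0, 0, 0, 0]

```text
time: 15.3
tool_pos: [0.5652, 0.0003, 0.0208]
tool_rot: [-3.142, 0.001, -0.036]
contact_force: [-3.0, 0.2, -0.5]
opening: 0.0296
grip_force: 29.9
```

apply_moves:
  delta_pos:
    - [0.001, 0, -0.003]
    - [0.001, 0, -0.006]
    - [0.001, 0, -0.008]
    - [0.001, 0, -0.008]
    - [0.001, 0, -0.008]
  dr:
    - [0, 0, 0]
    - [0, 0, 0]
    - [0, 0, 0]
    - [0, 0, 0]
    - [0, 0, 0]
  jaw: [0, 0, 0, 0, 0]

```text
time: 15.72
tool_pos: [0.5652, 0.0004, 0.0181]
tool_rot: [-3.142, 0.002, -0.035]
contact_force: [-8.1, 0.8, 6.8]
opening: 0.0295
grip_force: 29.9
```

apply_moves:
  delta_pos:
    - [0, 0, 0]
    - [0, 0, 0]
    - [0, 0, 0]
    - [0, 0, 0]
    - [0, 0, 0]
    - [0, 0, 0]
  dr:
    - [0, 0, 0]
    - [0, 0, 0]
    - [0, 0, 0]
    - [0, 0, 0]
    - [0, 0, 0]
    - [0, 0, 0]
  jaw: [0.5, 0.5, 0.5, 0.5, 0.5, 0.5]

```text
time: 16.22
tool_pos: [0.5664, 0.0002, 0.0177]
tool_rot: [3.141, -0.0, -0.036]
contact_force: [1.0, 0.2, -0.2]
opening: 0.0455
grip_force: 0.0
```

apply_moves:
  delta_pos:
    - [0, 0, 0.05]
    - [-0.03, 0, 0.14]
    - [-0.05, -0.05, 0.24]
    - [-0.08, -0.1, 0.34]
    - [-0.12, -0.15, 0.44]
    - [-0.17, -0.22, 0.46]
    - [-0.22, -0.32, 0.46]
    - [-0.27, -0.42, 0.46]
  dr:
    - [0, 0, 0]
    - [0, 0, 0]
    - [0, 0, 0]
    - [0, 0, 0]
    - [0, 0, 0]
    - [0, 0, 0]
    - [0, 0, 0]
    - [0, 0, 0]
  jaw: [0.5, 0.6, 0.6, 0.6, 0.6, 0.6, 0.6, 0.6]

```text
time: 16.88
tool_pos: [0.4626, -0.1596, 0.2037]
tool_rot: [3.14, -0.004, -0.034]
contact_force: [1.3, -0.1, -0.1]
opening: 0.0554
grip_force: 0.0
```

apply_moves:
  delta_pos:
    - [0, -0.1, 0]
    - [0, -0.2, 0]
    - [0, -0.3, 0]
    - [0, -0.4, 0]
    - [0, -0.5, 0]
    - [0, -0.58, 0]
    - [0, -0.58, 0]
    - [0, -0.58, 0]
  dr:
    - [0, 0, 0]
    - [0, 0, 0]
    - [0, 0, 0]
    - [0, 0, 0]
    - [0, 0, 0]
    - [0, 0, 0]
    - [0, 0, 0]
    - [0, 0, 0]
  jaw: [0.6, 0.6, 0.6, 0.6, 0.6, 0.6, 0.6, 0.6]

```text
time: 17.55
tool_pos: [0.4622, -0.3919, 0.2008]
tool_rot: [-3.141, 0.001, -0.038]
contact_force: [-0.1, -0.2, 0.0]
opening: 0.0549
grip_force: 0.0
```

```bash
python3 - <<'E'
from meas import *
s=telemetry.observe(); print(s["time"],s["tool_pos"],s["tool_rot"],s["opening"],s["grip_force"])
_,a=shot("wrist","w6.png"); _,b=shot("top","t6.png"); 
E
```

```text
17.55 [ 0.46218714 -0.39187273  0.20084582] [-3.14093401e+00  5.92235560e-04 -3.84615696e-02] 0.05494256992513821 0.0
```

View pics/w6.png

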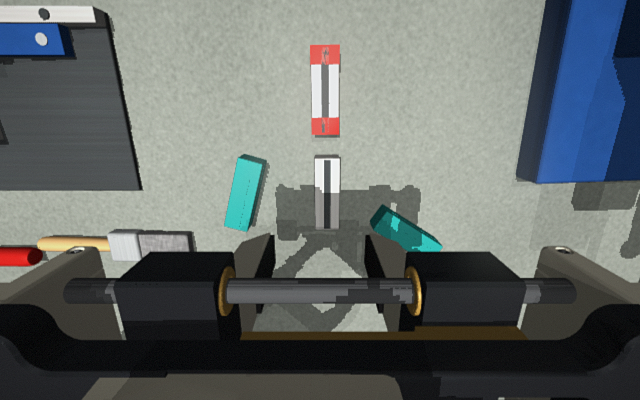

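View pics/t6.png

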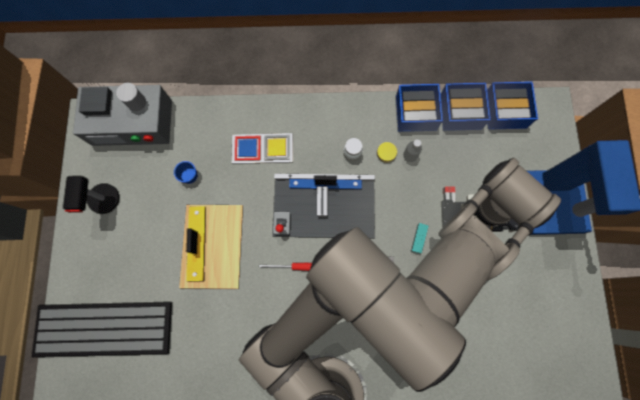

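Piece A stands against the bar at top-view (322,202). Piece B is in the wrist view at columns 315–340, rows 155–228, and the red-ended piece (325,90) is clear of it. I'll measure B.

```bash
python3 piece.py pics/w6.png 300 146 352 232 60 | head -4
```

```text
1850 [326.7 191.7] ((326.4999694824219, 191.99996948242188), (73.99998474121094, 24.999996185302734), 90.0) [ 0.4464 -0.3966] 0.093 0.029 179.2
[[0.4932, -0.3836, 0.03], [0.4922, -0.4123, 0.03], [0.3995, -0.4109, 0.03], [0.4006, -0.3797, 0.03]]
V row mid [171, 112, 101, 100, 102, 106, 107, 106, 104, 102, 104, 103, 109, 103, 76, 131, 151, 152, 147, 163, 233, 233, 247, 250, 109, 85, 90, 91, 87, 95, 161, 250, 244, 241, 240, 240, 240, 243, 246, 165, 111, 170, 172, 169, 165, 171, 173, 167, 167, 169, 171, 173] [18, 20, 18, 20, 18, 17, 14, 12, 15, 15, 17, 20, 16, 17, 17, 8, 8, 10, 9, 8, 7, 4, 3, 3, 12, 18, 20, 17, 9, 13, 8, 4, 2, 2, 3, 3, 2, 3, 3, 9, 21, 18, 15, 17, 15, 19, 18, 15, 17, 18, 13, 19]
col [183, 190, 192, 187, 151, 97, 164, 238, 237, 239, 239, 239, 239, 240, 239, 239, 240, 240, 239, 241, 235, 145, 149, 153, 152, 151, 152, 153, 153, 155, 152, 152, 154, 151, 153, 153, 154, 153, 156, 153, 149, 130, 91]
```

apply_moves:
  delta_pos:
    - [-0.0475, -0.0125, -0.08]
    - [-0.0475, -0.0125, -0.18]
    - [-0.0475, -0.0125, -0.28]
    - [-0.0475, -0.0125, -0.37]
    - [-0.0475, -0.0125, -0.44]
    - [-0.0475, -0.0125, -0.47]
    - [-0.0475, -0.0125, -0.482]
    - [-0.0475, -0.0125, -0.482]
  dr:
    - [0, 0, 0]
    - [0, 0, 0]
    - [0, 0, 0]
    - [0, 0, 0]
    - [0, 0, 0]
    - [0, 0, 0]
    - [0, 0, 0]
    - [0, 0, 0]
  jaw: [0.6, 0.6, 0.6, 0.6, 0.6, 0.6, 0.6, 0.6]

```text
time: 18.32
tool_pos: [0.4443, -0.3947, 0.009]
tool_rot: [-3.141, 0.0, -0.035]
contact_force: [-0.6, 0.2, 0.2]
opening: 0.055
grip_force: 0.0
```

apply_moves:
  delta_pos:
    - [0, 0, 0]
    - [0, 0, 0]
    - [0, 0, 0]
    - [0, 0, 0]
    - [0, 0, 0]
    - [0, 0, 0]
    - [0, 0, 0]
  dr:
    - [0, 0, 0]
    - [0, 0, 0]
    - [0, 0, 0]
    - [0, 0, 0]
    - [0, 0, 0]
    - [0, 0, 0]
    - [0, 0, 0]
  jaw: [0, 0, 0, 0, 0, 0, 0]
  force: 30

```text
time: 18.9
tool_pos: [0.4444, -0.3965, 0.0102]
tool_rot: [3.139, -0.002, -0.036]
contact_force: [-0.4, -0.6, 7.3]
opening: 0.0294
grip_force: 30.0
```

apply_moves:
  delta_pos:
    - [0, 0, 0.06]
    - [0, 0, 0.14]
    - [0.02, 0.05, 0.22]
    - [0.06, 0.13, 0.29]
    - [0.12, 0.22, 0.3]
    - [0.17, 0.32, 0.3]
    - [0.22, 0.42, 0.3]
    - [0.25, 0.51, 0.3]
  dr:
    - [0, 0, 0]
    - [0, 0, 0]
    - [0, 0, 0]
    - [0, 0, 0]
    - [0, 0, 0]
    - [0, 0, 0]
    - [0, 0, 0]
    - [0, 0, 0]
  jaw: [0, 0, 0, 0, 0, 0, 0, 0]

```text
time: 19.57
tool_pos: [0.5421, -0.1966, 0.129]
tool_rot: [3.142, -0.0, -0.036]
contact_force: [0.0, 0.2, -1.8]
opening: 0.0296
grip_force: 30.0
```

apply_moves:
  delta_pos:
    - [0, 0.1, 0]
    - [0, 0.2, 0]
    - [0, 0.28, 0]
    - [0, 0.314, -0.06]
    - [0, 0.314, -0.14]
    - [0, 0.314, -0.2]
    - [0, 0.314, -0.2]
    - [0, 0.314, -0.2]
  dr:
    - [0, 0, 0]
    - [0, 0, 0]
    - [0, 0, 0]
    - [0, 0, 0]
    - [0, 0, 0]
    - [0, 0, 0]
    - [0, 0, 0]
    - [0, 0, 0]
  jaw: [0, 0, 0, 0, 0, 0, 0, 0]

```text
time: 20.23
tool_pos: [0.5404, -0.0723, 0.0481]
tool_rot: [-3.141, 0.003, -0.036]
contact_force: [0.3, -0.7, -1.8]
opening: 0.03
grip_force: 30.0
```

```bash
python3 - <<'E'
from meas import *
s=telemetry.observe(); print(s["time"],s["tool_pos"],s["tool_rot"],s["opening"],s["grip_force"])
shot("wrist","w7.png")
E
```

```text
20.2333 [ 0.54035462 -0.07227576  0.04807988] [-3.14078787  0.00339535 -0.03568701] 0.0300078486116865 29.997112154960632
```

View pics/w7.png

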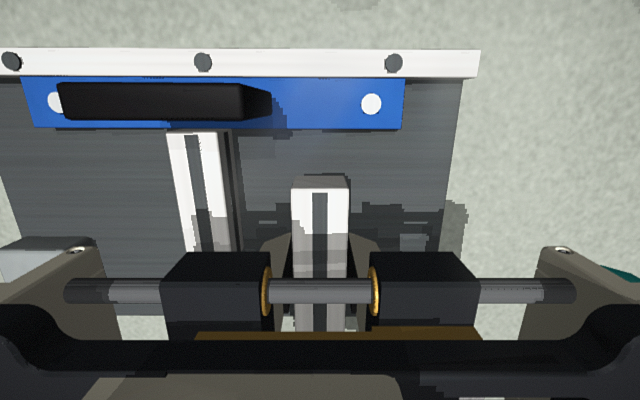

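Piece A is flush (front end at row 130, columns 167–218) and piece B is square in the jaws (292–350). I place B.

apply_moves:
  delta_pos:
    - [0, 0, -0.03]
    - [0, 0, -0.06]
    - [0, 0, -0.07]
    - [0.01, 0, -0.07]
    - [0.02, 0, -0.07]
    - [0.03, 0, -0.07]
    - [0.042, 0, -0.07]
    - [0.042, 0, -0.07]
  dr:
    - [0, 0, 0]
    - [0, 0, 0]
    - [0, 0, 0]
    - [0, 0, 0]
    - [0, 0, 0]
    - [0, 0, 0]
    - [0, 0, 0]
    - [0, 0, 0]
  jaw: [0, 0, 0, 0, 0, 0, 0, 0]

```text
time: 20.95
tool_pos: [0.5599, -0.0728, 0.0217]
tool_rot: [3.141, -0.003, -0.036]
contact_force: [-1.6, -0.9, -1.8]
opening: 0.0297
grip_force: 30.0
```

apply_moves:
  delta_pos:
    - [0.0025, 0, 0]
    - [0.004, 0, 0]
    - [0.004, 0, 0]
    - [0.004, 0, 0]
  dr:
    - [0, 0, 0]
    - [0, 0, 0]
    - [0, 0, 0]
    - [0, 0, 0]
  jaw: [0, 0, 0, 0]

```text
time: 21.28
tool_pos: [0.5596, -0.0726, 0.0208]
tool_rot: [3.142, 0.0, -0.036]
contact_force: [-0.6, 0.1, -1.9]
opening: 0.0297
grip_force: 30.0
```

apply_moves:
  delta_pos:
    - [0.0025, 0, 0]
    - [0.004, 0, 0]
    - [0.004, 0, 0]
    - [0.004, 0, 0]
  dr:
    - [0, 0, 0]
    - [0, 0, 0]
    - [0, 0, 0]
    - [0, 0, 0]
  jaw: [0, 0, 0, 0]

```text
time: 21.62
tool_pos: [0.5614, -0.0726, 0.0209]
tool_rot: [3.142, 0.0, -0.036]
contact_force: [-0.1, 0.7, -2.0]
opening: 0.0295
grip_force: 30.0
```

apply_moves:
  delta_pos:
    - [0.0025, 0, 0]
    - [0.0035, 0, 0]
    - [0.0035, 0, 0]
    - [0.0035, 0, 0]
  dr:
    - [0, 0, 0]
    - [0, 0, 0]
    - [0, 0, 0]
    - [0, 0, 0]
  jaw: [0, 0, 0, 0]

```text
time: 21.95
tool_pos: [0.5628, -0.0726, 0.0209]
tool_rot: [3.141, 0.0, -0.036]
contact_force: [0.2, 0.0, -2.3]
opening: 0.03
grip_force: 30.0
```

apply_moves:
  delta_pos:
    - [0.0025, 0, 0]
    - [0.0025, 0, 0]
    - [0.0025, 0, 0]
    - [0.0025, 0, 0]
  dr:
    - [0, 0, 0]
    - [0, 0, 0]
    - [0, 0, 0]
    - [0, 0, 0]
  jaw: [0, 0, 0, 0]

```text
time: 22.28
tool_pos: [0.5637, -0.0726, 0.0208]
tool_rot: [3.142, 0.0, -0.036]
contact_force: [0.3, 0.2, -2.0]
opening: 0.0296
grip_force: 30.0
```

apply_moves:
  delta_pos:
    - [0.0025, 0, 0]
    - [0.0035, 0, 0]
    - [0.0035, 0, 0]
    - [0.0035, 0, 0]
  dr:
    - [0, 0, 0]
    - [0, 0, 0]
    - [0, 0, 0]
    - [0, 0, 0]
  jaw: [0, 0, 0, 0]

```text
time: 22.62
tool_pos: [0.5652, -0.0726, 0.0208]
tool_rot: [3.142, 0.0, -0.036]
contact_force: [0.3, -0.1, -1.4]
opening: 0.0299
grip_force: 30.0
```

apply_moves:
  delta_pos:
    - [0.0025, 0, 0]
    - [0.0025, 0, 0]
    - [0.0025, 0, 0]
    - [0.0025, 0, 0]
  dr:
    - [0, 0, 0]
    - [0, 0, 0]
    - [0, 0, 0]
    - [0, 0, 0]
  jaw: [0, 0, 0, 0]

```text
time: 22.95
tool_pos: [0.5661, -0.0726, 0.0208]
tool_rot: [3.142, 0.0, -0.036]
contact_force: [-0.3, -0.1, -1.9]
opening: 0.0296
grip_force: 30.0
```

apply_moves:
  delta_pos:
    - [0.0025, 0, 0]
    - [0.0025, 0, 0]
    - [0.0025, 0, 0]
    - [0.0025, 0, 0]
  dr:
    - [0, 0, 0]
    - [0, 0, 0]
    - [0, 0, 0]
    - [0, 0, 0]
  jaw: [0, 0, 0, 0]

```text
time: 23.28
tool_pos: [0.5662, -0.0725, 0.0207]
tool_rot: [-3.141, 0.002, -0.036]
contact_force: [-5.8, -0.6, 0.4]
opening: 0.0298
grip_force: 30.0
```

apply_moves:
  delta_pos:
    - [0.0025, 0, 0]
    - [0.0025, 0, 0]
    - [0.0025, 0, 0]
    - [0.0025, 0, 0]
  dr:
    - [0, 0, 0]
    - [0, 0, 0]
    - [0, 0, 0]
    - [0, 0, 0]
  jaw: [0, 0, 0, 0]

```text
time: 23.62
tool_pos: [0.5662, -0.0724, 0.0205]
tool_rot: [-3.141, 0.004, -0.036]
contact_force: [-8.1, 0.3, 1.2]
opening: 0.0294
grip_force: 30.0
```

```bash
python3 - <<'E'
from meas import *
s=telemetry.observe(); print(s["tool_pos"],s["contact_force"])
_,im=shot("wrist","w8.png"); cv2.imwrite("pics/c8.png",cv2.resize(im[30:250,140:460,::-1],None,fx=2.4,fy=2.4))
E
```

```text
[ 0.5662291  -0.07239929  0.02047992] [-8.10792977  0.25856171  1.2234422 ]
```

View pics/c8.png

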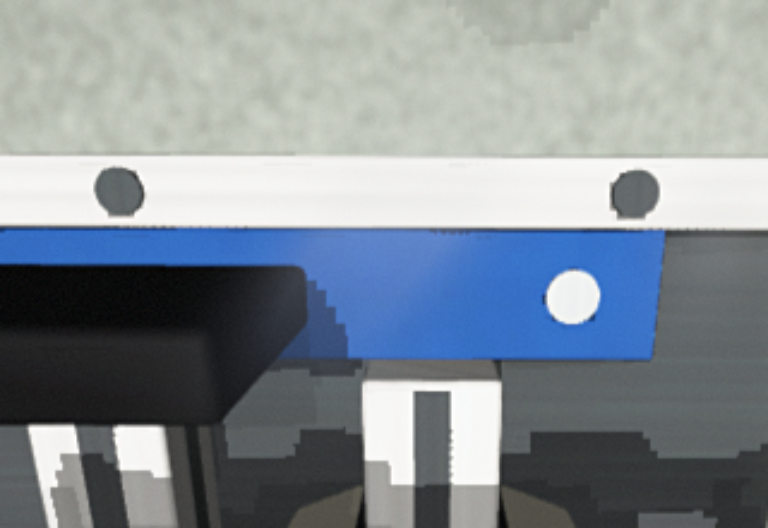

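Contact with the bar, 8 N. I lower, release and rise.

apply_moves:
  delta_pos:
    - [-0.002, 0, -0.003]
    - [-0.002, 0, -0.006]
    - [-0.002, 0, -0.008]
    - [-0.002, 0, -0.008]
    - [-0.002, 0, -0.008]
  dr:
    - [0, 0, 0]
    - [0, 0, 0]
    - [0, 0, 0]
    - [0, 0, 0]
    - [0, 0, 0]
  jaw: [0, 0, 0, 0, 0]

```text
time: 24.08
tool_pos: [0.5662, -0.0724, 0.0183]
tool_rot: [-3.141, 0.002, -0.036]
contact_force: [-8.3, -0.0, 8.1]
opening: 0.0297
grip_force: 30.0
```

apply_moves:
  delta_pos:
    - [0, 0, 0]
    - [0, 0, 0]
    - [0, 0, 0]
    - [0, 0, 0]
    - [0, 0, 0]
    - [0, 0, 0]
  dr:
    - [0, 0, 0]
    - [0, 0, 0]
    - [0, 0, 0]
    - [0, 0, 0]
    - [0, 0, 0]
    - [0, 0, 0]
  jaw: [0.5, 0.5, 0.5, 0.5, 0.5, 0.5]

```text
time: 24.58
tool_pos: [0.5676, -0.0727, 0.0177]
tool_rot: [3.141, -0.0, -0.036]
contact_force: [0.6, -0.7, -0.6]
opening: 0.0457
grip_force: 0.0
```

apply_moves:
  delta_pos:
    - [0, 0, 0.05]
    - [-0.02, 0, 0.13]
    - [-0.05, 0.04, 0.23]
    - [-0.08, 0.08, 0.33]
    - [-0.1, 0.1, 0.43]
    - [-0.1, 0.1, 0.46]
    - [-0.1, 0.1, 0.46]
    - [-0.1, 0.1, 0.46]
  dr:
    - [0, 0, 0]
    - [0, 0, 0]
    - [0, 0, 0]
    - [0, 0, 0]
    - [0, 0, 0]
    - [0, 0, 0]
    - [0, 0, 0]
    - [0, 0, 0]
  jaw: [0.5, 0.5, 0.5, 0.5, 0.5, 0.5, 0.5, 0.5]

```text
time: 25.25
tool_pos: [0.5278, -0.0326, 0.2027]
tool_rot: [3.141, -0.003, -0.035]
contact_force: [0.5, 0.3, -1.0]
opening: 0.046
grip_force: 0.0
```

```bash
python3 - <<'E'
from meas import *
s=telemetry.observe(); print(s["time"],s["tool_pos"],s["tool_rot"],s["opening"],s["grip_force"])
_,a=shot("wrist","w9.png")
E
```

```text
25.25 [ 0.52779899 -0.03257251  0.20267339] [ 3.14095413e+00 -2.77593679e-03 -3.52849808e-02] 0.04598966673894376 0.0
```

View pics/w9.png

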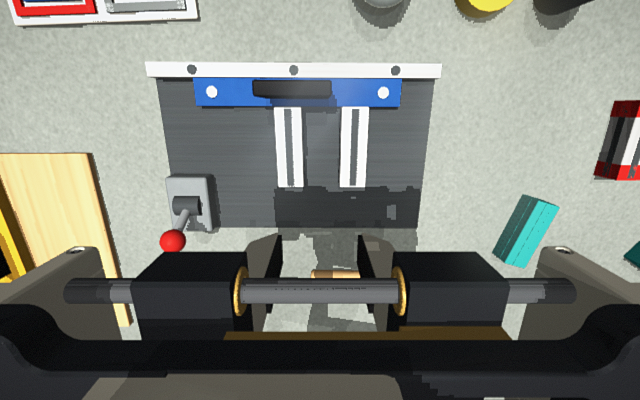

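Both pieces stand square against the bar, at columns 275–303 and 340–368 and rows 107–187. I'll check this in numbers.

```bash
cat > chk.py <<'E'
import sys
from meas import *
im=cv2.imread(sys.argv[1]); c=cam("wrist"); hsv=cv2.cvtColor(im,cv2.COLOR_BGR2HSV); H,S,V=cv2.split(hsv)
def line(n,p,z):
    P=ray(c,p,z)[:,:2]; vx,vy,x,y=cv2.fitLine(P.astype(np.float32),cv2.DIST_HUBER,0,.0005,.001).ravel(); a=np.arctan2(vy,vx)%np.pi; print(n,round(float(x),4),round(float(y),4),"ang",round(float(a),4)); return np.array([x,y]),np.array([vx,vy])
r=[(u,70+np.where(V[70:90,u]>200)[0].max()+.5) for u in list(range(165,245,4))+list(range(340,430,4))]
o,d=line("railfront",r,.024)
b=(H>100)&(H<125)&(S>110)
q=[(u,np.where(b[60:115,u])[0].max()+60.5) for u in range(198,400,4) if b[60:115,u].any()]
line("barfront",q,.022)
n=np.array([d[1],-d[0]]); n*=np.sign(n[0])
m=((S<9)&(V>100)).astype(np.uint8)
for x0,x1 in((266,312),(332,378)):
    k=np.zeros_like(m); k[98:198,x0:x1]=m[98:198,x0:x1]; k=cv2.morphologyEx(k,cv2.MORPH_CLOSE,np.ones((9,9)))
    g,l,s,_=cv2.connectedComponentsWithStats(k); i=1+s[1:,4].argmax(); k=l==i
    L=[(np.where(k[v])[0].min()-.5,v) for v in range(112,182,3)]; R_=[(np.where(k[v])[0].max()+.5,v) for v in range(112,182,3)]
    u0=int(np.where(k[140])[0].mean()); rows=np.where(k[:,x0:x1].any(1))[0]
    line(" L",L,.038);line(" R",R_,.038)
    e=ray(c,[(u0,rows.min()-.5),(u0,rows.max()+.5)],.038)[:,:2]; print(" ends",e.round(4).tolist(),"dist from rail face",((o-e)@n).round(4))
E
python3 chk.py pics/w9.png
```

```text
railfront 0.6306 -0.0062 ang 1.5146
barfront 0.6148 -0.0034 ang 1.5344
 L 0.5638 0.0165 ang 3.1125
 R 0.5709 -0.0145 ang 3.1178
 ends [[0.6117, -0.0013], [0.5221, 0.0049]] dist from rail face [0.0191 0.1089]
 L 0.5624 -0.0558 ang 3.1057
 R 0.5759 -0.0869 ang 3.1105
 ends [[0.6092, -0.0706], [0.5158, -0.0706]] dist from rail face [0.0177 0.111 ]
```

apply_moves:
  delta_pos:
    - [0.08, 0.02, 0]
    - [0.16, 0.04, 0]
    - [0.25, 0.0595, 0]
    - [0.25, 0.0595, 0]
    - [0.25, 0.0595, 0]
  dr:
    - [0, 0, 0.2]
    - [0, 0, 0.4]
    - [0, 0, 0.6]
    - [0, 0, 0.786]
    - [0, 0, 0.786]
  jaw: [0.6, 0.6, 0.6, 0.6, 0.6]

```text
time: 25.72
tool_pos: [0.6276, -0.0086, 0.1976]
tool_rot: [-3.139, 0.005, 0.361]
contact_force: [0.3, 0.1, 0.3]
opening: 0.0551
grip_force: 0.0
```

apply_moves:
  delta_pos:
    - [0, 0, 0]
    - [0, 0, 0]
    - [0, 0, 0]
    - [0, 0, 0]
    - [0, 0, 0]
  dr:
    - [0, 0, 0.2]
    - [0, 0, 0.4]
    - [0, 0, 0.6]
    - [0, 0, 0.786]
    - [0, 0, 0.786]
  jaw: [0.6, 0.6, 0.6, 0.6, 0.6]

```text
time: 26.13
tool_pos: [0.6261, -0.0092, 0.2003]
tool_rot: [-3.139, 0.002, 0.75]
contact_force: [0.3, 0.4, 0.1]
opening: 0.055
grip_force: 0.0
```

apply_moves:
  delta_pos:
    - [0, 0, 0]
    - [0, 0, 0]
    - [0, 0, 0]
    - [0, 0, 0]
    - [0, 0, 0]
  dr:
    - [0, 0, 0.2]
    - [0, 0, 0.4]
    - [0, 0, 0.6]
    - [0, 0, 0.786]
    - [0, 0, 0.786]
  jaw: [0.6, 0.6, 0.6, 0.6, 0.6]

```text
time: 26.55
tool_pos: [0.6265, -0.0091, 0.2008]
tool_rot: [-3.14, 0.001, 1.141]
contact_force: [1.2, 0.1, 0.0]
opening: 0.0552
grip_force: 0.0
```

apply_moves:
  delta_pos:
    - [0, 0, 0]
    - [0, 0, 0]
    - [0, 0, 0]
    - [0, 0, 0]
    - [0, 0, 0]
    - [0, 0, 0]
    - [0, 0, 0]
    - [0, 0, 0]
  dr:
    - [0, 0, 0.2]
    - [0, 0, 0.4]
    - [0, 0, 0.6]
    - [0, 0, 0.786]
    - [0, 0, 0.786]
    - [0, 0, 0.786]
    - [0, 0, 0.786]
    - [0, 0, 0.786]
  jaw: [0.6, 0.6, 0.6, 0.6, 0.6, 0.6, 0.6, 0.6]

```text
time: 27.22
tool_pos: [0.6272, -0.0089, 0.2015]
tool_rot: [-3.141, -0.0, 1.533]
contact_force: [-0.4, 1.3, -0.4]
opening: 0.055
grip_force: 0.0
```

```bash
python3 - <<'E'
from meas import *
s=telemetry.observe(); print(s["time"],s["tool_pos"],s["tool_rot"])
c,im=shot("wrist","w10.png"); H,S,V=cv2.split(cv2.cvtColor(im,cv2.COLOR_RGB2HSV))
b=(H>100)&(H<125)&(S>110); A=[];B=[]
for r in range(90,235,5):
    k=np.where(b[r,270:360])[0]+270
    if len(k)>3: A.append((k.min()-.5,r)); B.append((k.max()+.5,r))
for n,p in(("L",A),("R",B)):
    P=ray(c,p,.022)[:,:2]; vx,vy,x,y=cv2.fitLine(P.astype(np.float32),cv2.DIST_HUBER,0,.0005,.001).ravel(); print(n,x,y,vx/vy,x-y*vx/vy)
m=((S<9)&(V>120)).astype(np.uint8); m[:, :180]=0;m[:,310:]=0;m[:60]=0;m[270:]=0
m=cv2.morphologyEx(m,cv2.MORPH_CLOSE,np.ones((9,9)))
for a,r,ce in blobs(m>0,200): print(a,ce,*box(c,r,.038))
E
```

```text
27.2167 [ 0.62720764 -0.00885323  0.20153045] [-3.14137466e+00 -2.22917202e-05  1.53267113e+00]
L 0.6143136 0.014904969 0.038463783 0.6137403
R 0.6438919 0.019529903 0.03802469 0.64314926
655 [208.84122137  73.40610687] [0.5132 0.1142] 0.049 0.021 177.8
1975 [267.34227848 175.0921519 ] [0.5679 0.0018] 0.088 0.03 178.7
1156 [274.683391   231.85986159] [ 0.5652 -0.0713] 0.088 0.028 177.8
```

apply_moves:
  delta_pos:
    - [0.001, 0, -0.06]
    - [0.001, 0, -0.14]
    - [0.001, 0, -0.22]
    - [0.001, 0, -0.3]
    - [0.001, 0, -0.36]
    - [0.001, 0, -0.39]
    - [0.001, 0, -0.392]
    - [0.001, 0, -0.392]
  dr:
    - [0, 0, 0]
    - [0, 0, 0]
    - [0, 0, 0]
    - [0, 0, 0]
    - [0, 0, 0]
    - [0, 0, 0]
    - [0, 0, 0]
    - [0, 0, 0]
  jaw: [0.6, 0.6, 0.6, 0.6, 0.6, 0.6, 0.6, 0.6]

```text
time: 27.93
tool_pos: [0.628, -0.0089, 0.0451]
tool_rot: [3.142, 0.0, 1.536]
contact_force: [0.4, 0.4, -0.3]
opening: 0.055
grip_force: 0.0
```

apply_moves:
  delta_pos:
    - [0, 0, 0]
    - [0, 0, 0]
    - [0, 0, 0]
    - [0, 0, 0]
    - [0, 0, 0]
    - [0, 0, 0]
    - [0, 0, 0]
    - [0, 0, 0]
  dr:
    - [0, 0, 0]
    - [0, 0, 0]
    - [0, 0, 0]
    - [0, 0, 0]
    - [0, 0, 0]
    - [0, 0, 0]
    - [0, 0, 0]
    - [0, 0, 0]
  jaw: [0.3, 0.22, 0.18, 0.15, 0, 0, 0, 0]
  force: 40

```text
time: 28.6
tool_pos: [0.6278, -0.0088, 0.0451]
tool_rot: [3.141, -0.0, 1.536]
contact_force: [0.2, -0.2, 1.9]
opening: 0.0142
grip_force: 40.0
```

apply_moves:
  delta_pos:
    - [0, 0, 0.01]
    - [0, 0, 0.03]
    - [0, 0, 0.07]
    - [0, 0, 0.14]
    - [0, 0, 0.22]
    - [0, 0, 0.3]
    - [0, 0, 0.36]
    - [0, 0, 0.36]
  dr:
    - [0, 0, 0]
    - [0, 0, 0]
    - [0, 0, 0]
    - [0, 0, 0]
    - [0, 0, 0]
    - [0, 0, 0]
    - [0, 0, 0]
    - [0, 0, 0]
  jaw: [0, 0, 0, 0, 0, 0, 0, 0]

```text
time: 29.27
tool_pos: [0.6302, -0.0091, 0.1954]
tool_rot: [3.131, 0.001, 1.537]
contact_force: [0.1, -0.4, -1.8]
opening: 0.0139
grip_force: 40.0
```

apply_moves:
  delta_pos:
    - [-0.05, 0.04, 0]
    - [-0.1, 0.1, 0]
    - [-0.15, 0.18, 0]
    - [-0.2, 0.26, 0]
    - [-0.2, 0.26, 0]
  dr:
    - [0, 0, 0.2]
    - [0, 0, 0.4]
    - [0, 0, 0.6]
    - [0, 0, 0.784]
    - [0, 0, 0.784]
  jaw: [0, 0, 0, 0, 0]

```text
time: 29.68
tool_pos: [0.5429, 0.1002, 0.1876]
tool_rot: [-3.137, -0.005, 1.937]
contact_force: [1.0, -0.3, -3.3]
opening: 0.014
grip_force: 40.0
```

apply_moves:
  delta_pos:
    - [-0.05, 0.09, 0]
    - [-0.1, 0.18, 0]
    - [-0.15, 0.27, 0]
    - [-0.2, 0.36, 0]
    - [-0.275, 0.45, 0]
  dr:
    - [0, 0, 0.2]
    - [0, 0, 0.4]
    - [0, 0, 0.6]
    - [0, 0, 0.784]
    - [0, 0, 0.784]
  jaw: [0, 0, 0, 0, 0]

```text
time: 30.1
tool_pos: [0.4401, 0.2726, 0.1878]
tool_rot: [-3.141, -0.0, 2.325]
contact_force: [1.2, 1.4, -2.3]
opening: 0.0136
grip_force: 40.0
```

apply_moves:
  delta_pos:
    - [0, 0.077, 0]
    - [0, 0.077, 0]
    - [0, 0.077, 0]
    - [0, 0.077, 0]
    - [0, 0.077, 0]
  dr:
    - [0, 0, 0.2]
    - [0, 0, 0.4]
    - [0, 0, 0.6]
    - [0, 0, 0.784]
    - [0, 0, 0.784]
  jaw: [0, 0, 0, 0, 0]

```text
time: 30.52
tool_pos: [0.4403, 0.3019, 0.1877]
tool_rot: [-3.14, -0.001, 2.716]
contact_force: [-0.1, -0.3, -3.7]
opening: 0.0134
grip_force: 40.0
```

apply_moves:
  delta_pos:
    - [0, 0, 0]
    - [0, 0, 0]
    - [0, 0, 0]
    - [0, 0, 0]
    - [0, 0, 0]
    - [0, 0, 0]
    - [0, 0, 0]
    - [0, 0, 0]
  dr:
    - [0, 0, 0.2]
    - [0, 0, 0.4]
    - [0, 0, 0.6]
    - [0, 0, 0.784]
    - [0, 0, 0.784]
    - [0, 0, 0.784]
    - [0, 0, 0.784]
    - [0, 0, 0.784]
  jaw: [0, 0, 0, 0, 0, 0, 0, 0]

```text
time: 31.18
tool_pos: [0.441, 0.3019, 0.1886]
tool_rot: [-3.141, -0.0, 3.101]
contact_force: [-0.7, 0.2, -3.7]
opening: 0.014
grip_force: 40.0
```

```bash
python3 - <<'E'
from meas import *
s=telemetry.observe(); print(s["time"],s["tool_pos"],s["tool_rot"],s["opening"],s["grip_force"],s["contact_force"])
c,im=shot("wrist","w11.png"); H,S,V=cv2.split(cv2.cvtColor(im,cv2.COLOR_RGB2HSV))
b=(H>100)&(H<125)&(S>110); z=s["tool_pos"][2]-.0457+.024; A=[];B=[]
for r in range(20,160,10):
    k=np.where(b[r,260:380])[0]+260
    if len(k)>3: p=ray(c,[(k.min()-.5,r),(k.max()+.5,r)],z)[:,:2]; print(r,p.round(4).tolist())
# pieces on carrier, if seen
w=((H>8)&(H<35)&(S>60)&(S<170)); 
for a,r,ce in blobs(w,3000): print("wood",a,*box(c,r,.01))
shot("top","t11.png")
E
```

```text
31.1833 [0.4410127  0.30185086 0.18864414] [-3.14148337e+00 -3.79799453e-04  3.10141741e+00] 0.013956668850430422 39.999035596847534 [-0.6887268   0.20136897 -3.74378208]
60 [[0.3327, 0.2928], [0.3338, 0.3213]]
70 [[0.3379, 0.2924], [0.3383, 0.3028]]
80 [[0.3432, 0.2921], [0.3435, 0.2984]]
90 [[0.3486, 0.2917], [0.349, 0.2999]]
100 [[0.3542, 0.2919], [0.3546, 0.302]]
110 [[0.3599, 0.2915], [0.3603, 0.3011]]
120 [[0.3657, 0.2918], [0.3668, 0.3196]]
130 [[0.3716, 0.2914], [0.3727, 0.3195]]
140 [[0.3776, 0.291], [0.3787, 0.3194]]
150 [[0.3842, 0.3012], [0.3849, 0.3193]]
wood 10438 [0.428  0.3885] 0.233 0.104 177.4
wood 3181 [0.6704 0.279 ] 0.413 0.027 87.7
```

apply_moves:
  delta_pos:
    - [-0.008, 0.006, -0.06]
    - [-0.008, 0.006, -0.14]
    - [-0.008, 0.006, -0.22]
    - [-0.008, 0.006, -0.29]
    - [-0.008, 0.006, -0.33]
    - [-0.008, 0.006, -0.345]
    - [-0.008, 0.006, -0.353]
    - [-0.008, 0.006, -0.353]
  dr:
    - [0, 0, 0]
    - [0, 0, 0]
    - [0, 0, 0]
    - [0, 0, 0]
    - [0, 0, 0]
    - [0, 0, 0]
    - [0, 0, 0]
    - [0, 0, 0]
  jaw: [0, 0, 0, 0, 0, 0, 0, 0]

```text
time: 31.95
tool_pos: [0.4381, 0.3045, 0.0482]
tool_rot: [3.141, 0.0, 3.104]
contact_force: [0.0, -0.0, -4.1]
opening: 0.0139
grip_force: 40.0
```

apply_moves:
  delta_pos:
    - [0, 0, -0.001]
    - [0, 0, -0.002]
    - [0, 0, -0.002]
  dr:
    - [0, 0, 0]
    - [0, 0, 0]
    - [0, 0, 0]
  jaw: [0, 0, 0]

```text
time: 32.2
tool_pos: [0.4385, 0.3047, 0.0478]
tool_rot: [3.14, 0.002, 3.104]
contact_force: [-1.1, 0.8, -3.1]
opening: 0.014
grip_force: 40.0
```

apply_moves:
  delta_pos:
    - [0, 0, -0.001]
    - [0, 0, -0.003]
    - [0, 0, -0.003]
    - [0, 0, -0.003]
  dr:
    - [0, 0, 0]
    - [0, 0, 0]
    - [0, 0, 0]
    - [0, 0, 0]
  jaw: [0, 0, 0, 0]

```text
time: 32.53
tool_pos: [0.4384, 0.3047, 0.0471]
tool_rot: [3.141, 0.002, 3.104]
contact_force: [-1.0, -0.6, 6.1]
opening: 0.0138
grip_force: 40.0
```

apply_moves:
  delta_pos:
    - [0, 0, 0]
    - [0, 0, 0]
    - [0, 0, 0]
    - [0, 0, 0]
    - [0, 0, 0]
  dr:
    - [0, 0, 0]
    - [0, 0, 0]
    - [0, 0, 0]
    - [0, 0, 0]
    - [0, 0, 0]
  jaw: [0.4, 0.4, 0.4, 0.4, 0.4]

```text
time: 32.95
tool_pos: [0.4379, 0.3044, 0.0457]
tool_rot: [3.141, 0.0, 3.104]
contact_force: [0.4, -0.2, -0.7]
opening: 0.0365
grip_force: 0.0
```

apply_moves:
  delta_pos:
    - [0, 0, 0.05]
    - [0, 0, 0.12]
    - [0, 0, 0.2]
    - [0, 0, 0.28]
    - [0, 0, 0.36]
    - [0, 0, 0.4]
    - [0, 0, 0.4]
    - [0, 0, 0.4]
  dr:
    - [0, 0, 0]
    - [0, 0, 0]
    - [0, 0, 0]
    - [0, 0, 0]
    - [0, 0, 0]
    - [0, 0, 0]
    - [0, 0, 0]
    - [0, 0, 0]
  jaw: [0.4, 0.4, 0.4, 0.4, 0.4, 0.4, 0.4, 0.4]

```text
time: 33.62
tool_pos: [0.4381, 0.3045, 0.2062]
tool_rot: [3.141, 0.002, 3.104]
contact_force: [0.3, -0.5, -0.2]
opening: 0.0368
grip_force: 0.0
```

```bash
python3 - <<'E'
from meas import *
s=telemetry.observe(); print(s["time"],s["tool_pos"],s["tool_rot"],s["contact_force"])
c,im=shot("wrist","w12.png"); H,S,V=cv2.split(cv2.cvtColor(im,cv2.COLOR_RGB2HSV))
b=(H>100)&(H<125)&(S>110)
for a,r,ce in blobs(b,300): print("blue",a,ce,*box(c,r,.024))
w=(H>8)&(H<35)&(S>60)
for a,r,ce in blobs(w,3000): print("wood",a,*box(c,r,.01))
m=((H<6)|(H>174))&(S>150)&(V>80)
for a,r,ce in blobs(m,60): print("red",a,ce,r,ray(c,[ce],.06).round(4))
# top: pieces and ball
c,im=shot("top","t12.png"); H,S,V=cv2.split(cv2.cvtColor(im,cv2.COLOR_RGB2HSV))
m=((S<40)&(V>150)).astype(np.uint8); k=np.zeros_like(m); k[181:222,300:372]=m[181:222,300:372]; k=cv2.morphologyEx(k,cv2.MORPH_CLOSE,np.ones((1,5)))
for a,r,ce in blobs(k>0,40): print("piece top",a,ce,*box(c,r,.038))
m=((H<6)|(H>174))&(S>140); k=np.zeros_like(m);k[205:245,265:300]=m[205:245,265:300]
for a,r,ce in blobs(k,20): print("ball top",a,ce,*box(c,r,.06))
k=(S<30)&(V>90)&(V<140);
E
```

```text
33.6167 [0.43810923 0.30451533 0.20618579] [3.14065952e+00 1.57707186e-03 3.10432991e+00] [ 0.3290595  -0.52366532 -0.21682131]
blue 1556 [320.14460154 211.1433162 ] [0.4689 0.3044] 0.172 0.027 178.6
wood 21733 [0.4403 0.3512] 0.259 0.177 175.3
wood 3263 [0.687  0.3432] 0.436 0.029 87.8
red 1810 [ 97.75469613 126.25690608] ((98.0, 126.5), (21.0, 92.0), 90.0) [[0.3667 0.0795 0.06  ]]
red 460 [157.35869565 232.50652174] ((157.15382385253906, 232.73074340820312), (23.02005958557129, 23.852108001708984), 56.3099365234375) [[0.4879 0.1156 0.06  ]]
piece top 265 [321.57735849 201.21132075] [ 0.5627 -0.0009] 0.086 0.028 178.6
piece top 253 [345.05533597 201.35177866] [ 0.5608 -0.0753] 0.086 0.028 177.9
ball top 47 [279.17021277 227.57446809] [0.4807 0.1284] 0.021 0.018 180.0
```

The bar is back on its board and both pieces stay in line. From two views the lever ball is at about (0.4775, 0.126, 0.080), 56 mm from the pivot, which fits the given 55. I push it over with closed fingers.

apply_moves:
  delta_pos:
    - [0, -0.09, 0]
    - [0, -0.18, 0]
    - [-0.01, -0.27, 0]
    - [-0.02, -0.36, 0]
    - [-0.02, -0.446, 0]
    - [-0.02, -0.446, 0]
    - [-0.02, -0.446, 0]
    - [-0.02, -0.446, 0]
  dr:
    - [0, 0, 0]
    - [0, 0, 0]
    - [0, 0, 0]
    - [0, 0, 0]
    - [0, 0, 0]
    - [0, 0, 0]
    - [0, 0, 0]
    - [0, 0, 0]
  jaw: [0, 0, 0, 0, 0, 0, 0, 0]

```text
time: 34.38
tool_pos: [0.4296, 0.1262, 0.2048]
tool_rot: [3.141, -0.002, 3.103]
contact_force: [-1.0, 0.5, 0.4]
opening: 0.0006
grip_force: 0.0
```

apply_moves:
  delta_pos:
    - [0, 0, -0.08]
    - [0, 0, -0.16]
    - [0, 0, -0.24]
    - [0, 0, -0.31]
    - [0, 0, -0.34]
    - [0, 0, -0.34]
    - [0, 0, -0.34]
  dr:
    - [0, 0, 0]
    - [0, 0, 0]
    - [0, 0, 0]
    - [0, 0, 0]
    - [0, 0, 0]
    - [0, 0, 0]
    - [0, 0, 0]
  jaw: [0, 0, 0, 0, 0, 0, 0]

```text
time: 34.97
tool_pos: [0.4294, 0.127, 0.069]
tool_rot: [-3.142, -0.002, 3.106]
contact_force: [-0.3, -0.6, -0.2]
opening: 0.0006
grip_force: 0.0
```

apply_moves:
  delta_pos:
    - [0.02, 0, 0]
    - [0.04, 0, 0]
    - [0.06, 0, 0]
    - [0.08, 0, 0]
    - [0.1, 0, 0]
    - [0.12, 0, 0]
    - [0.14, 0, 0]
    - [0.16, 0, 0]
  dr:
    - [0, 0, 0]
    - [0, 0, 0]
    - [0, 0, 0]
    - [0, 0, 0]
    - [0, 0, 0]
    - [0, 0, 0]
    - [0, 0, 0]
    - [0, 0, 0]
  jaw: [0, 0, 0, 0, 0, 0, 0, 0]

```text
time: 35.63
tool_pos: [0.4949, 0.1259, 0.0697]
tool_rot: [3.142, 0.0, 3.104]
contact_force: [-1.8, -1.4, 0.3]
opening: 0.0003
grip_force: 0.7
```

apply_moves:
  delta_pos:
    - [0.01, 0, 0]
    - [0.02, 0, 0]
    - [0.025, 0, 0]
    - [0.025, 0, 0]
  dr:
    - [0, 0, 0]
    - [0, 0, 0]
    - [0, 0, 0]
    - [0, 0, 0]
  jaw: [0, 0, 0, 0]

```text
time: 35.97
tool_pos: [0.5042, 0.126, 0.0695]
tool_rot: [3.141, 0.0, 3.104]
contact_force: [-0.2, 0.4, -0.4]
opening: 0.0004
grip_force: 0.1
```

apply_moves:
  delta_pos:
    - [0.005, 0, 0]
    - [0.01, 0, 0]
    - [0.015, 0, 0]
    - [0.015, 0, 0]
  dr:
    - [0, 0, 0]
    - [0, 0, 0]
    - [0, 0, 0]
    - [0, 0, 0]
  jaw: [0, 0, 0, 0]

```text
time: 36.3
tool_pos: [0.5066, 0.1261, 0.0692]
tool_rot: [-3.141, -0.007, 3.105]
contact_force: [-9.9, 0.0, 5.8]
opening: 0.0007
grip_force: 5.4
```

The force rises where the stop was expected. I give it one slight further push, then retreat up and look.

apply_moves:
  delta_pos:
    - [0.003, 0, 0]
    - [0.003, 0, 0]
    - [0.003, 0, 0]
  dr:
    - [0, 0, 0]
    - [0, 0, 0]
    - [0, 0, 0]
  jaw: [0, 0, 0]

```text
time: 36.55
tool_pos: [0.5067, 0.126, 0.0692]
tool_rot: [-3.141, -0.009, 3.105]
contact_force: [-13.3, -0.7, 7.1]
opening: -0.0001
grip_force: 6.9
```

apply_moves:
  delta_pos:
    - [-0.06, 0, 0]
    - [-0.12, 0, 0]
    - [-0.18, 0, 0.06]
    - [-0.18, 0, 0.16]
    - [-0.18, 0, 0.26]
    - [-0.18, 0.05, 0.34]
    - [-0.18, 0.1, 0.36]
    - [-0.18, 0.1, 0.36]
  dr:
    - [0, 0, 0]
    - [0, 0, 0]
    - [0, 0, 0]
    - [0, 0, 0]
    - [0, 0, 0]
    - [0, 0, 0]
    - [0, 0, 0]
    - [0, 0, 0]
  jaw: [0, 0, 0, 0, 0, 0, 0, 0]

```text
time: 37.22
tool_pos: [0.441, 0.1686, 0.2174]
tool_rot: [3.138, 0.008, 3.106]
contact_force: [-0.5, 0.6, -0.2]
opening: -0.0
grip_force: 0.0
```

```bash
python3 - <<'E'
from meas import *
s=telemetry.observe(); print(s["time"],s["tool_pos"],s["contact_force"])
c,im=shot("top","t13.png"); H,S,V=cv2.split(cv2.cvtColor(im,cv2.COLOR_RGB2HSV))
m=((S<40)&(V>150)).astype(np.uint8); k=np.zeros_like(m); k[181:222,300:372]=m[181:222,300:372]; k=cv2.morphologyEx(k,cv2.MORPH_CLOSE,np.ones((1,5)))
for a,r,ce in blobs(k>0,40): print("piece top",a,ce,*box(c,r,.038))
m=((H<6)|(H>174))&(S>140); k=np.zeros_like(m);k[195:245,265:300]=m[195:245,265:300]
for a,r,ce in blobs(k,20): print("ball top",a,ce,*box(c,r,.078))
c2,w=shot("wrist","w13.png"); a=cv2.resize(im[130:300,170:500],(640,330)); b=cv2.resize(w,(400,250)); out=np.zeros((580,640,3),np.uint8); out[:330]=a; out[330:,:400]=b
cv2.imwrite("pics/fin.png",out[:,:,::-1])
E
```

```text
37.2167 [0.44100438 0.16861375 0.21737117] [-0.46182968  0.59120832 -0.15581077]
piece top 265 [321.57735849 201.21132075] [ 0.5627 -0.0009] 0.086 0.028 178.6
piece top 252 [345.03571429 201.3968254 ] [ 0.5608 -0.0753] 0.086 0.028 178.1
ball top 46 [279.73913043 210.36956522] [0.5299 0.1242] 0.022 0.019 43.7
```

View pics/fin.png

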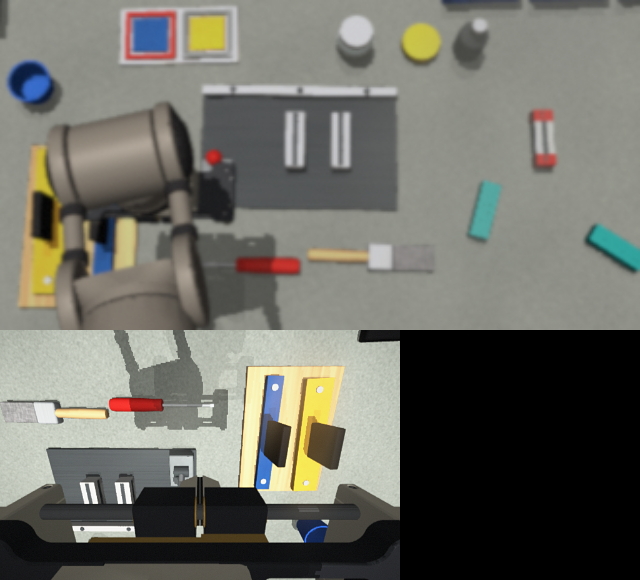

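The final view shows both pieces in line on the carrier, the blue bar on its board and the lever ball over towards the rail (x = 0.530). Handing in.

```bash
python3 -c "
from cell import job
print(job.hand_in())"
```

```text
the job is handed in; nothing more can be done
None
```

The job is handed in; the verdict was not shown. By my last measurements both plain pieces (only two were present) stand in line on the carrier, the blue bar lies back on its board, and the lever is fully over against its stop.

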